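# Pack the moulder's sprue-rod kit

## Robot

A 6-joint arm with a two-finger parallel gripper is mounted at the origin on the work surface. World frame = base frame: x ahead of the robot, y to its left, z up, the work surface at z = 0. Lengths are in m, angles in rad, forces in N, time in s.
With the tool pointing down it reaches from about 0.3 to 0.75 m from the base axis. Payload 8.5 kg.
Tool frame: the origin (TCP) lies between the finger pads; the fingertips stand manip.tcp_to_tips ahead of it and the grasp point (between the pads) lies 2 mm behind it (manip.tcp_to_tips is the distance from the TCP to the fingertips, in m); z points along the fingers, y is the line along which they close (so a half turn about z gives the same grasp; the last joint's range is limited). The gripper opens to 85 mm and grips with 20 to 120 N. Pads are 22 mm wide; open, the fingers measure 114 mm over their backs; the gripper's body (76 mm by 85 mm) begins 54 mm behind the grasp point. The pads swing forward as they close: fully open they stand 13 mm farther back than shut.
Start: joints at [1.073, 0.381, 1.297, -0, 1.464, -0.215], TCP at [0.153, 0.528, 0.248] pointing down, gripper open.
Joint ranges: [-3.11, 3.11], [-0.89, 2.33], [0.22, 2.48], [-1.42, 4.56], [0.17, 2.85], [-2.88, 2.88]. Speed limits (rad/s): [2.39, 2.39, 3.14, 3.14, 3.14, 3.14].

## Interface

Orientations are given as a unit quaternion [x, y, z, w].
In Python, from bench import telemetry, vision, order, manip gives the robot as it stands. The module is installed in compiled form; this text tells all that it offers.
- The arm moves only by the tool apply_moves, never from a script. Its argument "rows" is text: rows parted by semicolons, each of 6 numbers parted by spaces: the shift along the world's x, y, z in cm, then the turn, a rotation vector about the world's x, y, z in rad. In form: tx ty tz ax ay az; .... A call has 1 to 5 rows; each row is the pose to reach, as a shift and turn from the pose commanded when the call began; what a row does not reach only later rows make up. A row lasts 1/12 s, in which the tool goes at most 41.7 mm and 7.16 degrees, less where a joint would pass 70% of its speed; a pose out of reach is approached as far as the arm can. A call with a gripper value outside its range is refused whole. "gripper" is the finger opening in cm, from 0 to 8.54, set as the call begins (left out, the last holds). The fingers move at their own pace and stop on an object; "squeeze" is the grip in N (left out, the last holds). Time passes only in rows, so rows that repeat a pose let the fingers close. It gives the time, the measured TCP pose, the force, the opening and the grip force at its end, in the units of the state.
- telemetry.get_obs(): the state, without advancing time (a new reading comes with each control period).
- vision.camera(name): name is "side" or "top" or "wrist"; returns (picture, depth): 400x640x3 uint8, red, green, blue; 400x640 float32, m along the optical axis (not along the pixel's ray), 0 where there is no reading.
- vision.camera_model(name): a dict with "vfov" (degrees; the focal length in pixels is half the picture's height over the tangent of half this angle, whatever the lens; pixels are square), "cx", "cy" (the principal point, pixels), "xyz" and "orientation" of the camera in the world. Camera axes: x right, y down, z forward; pixel columns grow to the right and rows downward; lengths in m; the calibration is good to about 2 mm. A picture is of the moment at which its call begins: read the wrist's pose just before it. camera_model takes no time and is no camera call; for the wrist camera it gives the pose at the moment of the call.
- order.close_job(): hands the job in; it is judged then, once.
The state is a dict: "t": time; "q": joint angles; "joint_vel": joint speeds; "tau": joint torques, N m; "position": TCP position; "ee_rot": TCP orientation; "wrist_force": force on the tool from outside, world axes, zero at the start; "ft_torque": the same for the moment, N m; "opening": opening from 0.0 (shut) to 1.0 (fully open); "grip_force": force on a finger pad.
Only numpy, scipy, OpenCV 4.12 (cv2) and the standard library are available. Lean on these libraries where they do the work, as an engineer would, in place of code of your own. Each camera call takes 0.05 s, during which the arm holds its last target. There are 200 camera calls.

## Task

Pack the moulding kit: snap every rod on the bench sideways into a pair of spring clips of its own in the pine case, pushed fully home. Then lay the plywood separator board flat on the ledges inside the case, grip batten up, and stand the two painted patterns upright on it, one on either side of the batten and wholly on the board. Leave the other things on the bench where they are.

Things in the scene. Friction and masses are not known exactly. Their poses are not given: they have to be found in the camera images.
- rod1_center (a point): centre of an olive-grey sprue rod (three or four of rod1..rod4 are present): round, 22 mm across, 130 mm long, 120 g, x along the rod, alike both ways. Black square rubber caps 26 x 26 x 6 mm on both ends keep it from rolling; lying on the bench its centre is 13 mm up and its round part, free over 118 mm, spans 2 to 24 mm above the bench.
- rod2_center (a point): centre of an olive-grey sprue rod (three or four of rod1..rod4 are present): round, 22 mm across, 130 mm long, 120 g, x along the rod, alike both ways. Black square rubber caps 26 x 26 x 6 mm on both ends keep it from rolling; lying on the bench its centre is 13 mm up and its round part, free over 118 mm, spans 2 to 24 mm above the bench.
- rod3_center (a point): centre of an olive-grey sprue rod (three or four of rod1..rod4 are present): round, 22 mm across, 130 mm long, 120 g, x along the rod, alike both ways. Black square rubber caps 26 x 26 x 6 mm on both ends keep it from rolling; lying on the bench its centre is 13 mm up and its round part, free over 118 mm, spans 2 to 24 mm above the bench.
- rod4_center (a point): centre of an olive-grey sprue rod (three or four of rod1..rod4 are present): round, 22 mm across, 130 mm long, 120 g, x along the rod, alike both ways. Black square rubber caps 26 x 26 x 6 mm on both ends keep it from rolling; lying on the bench its centre is 13 mm up and its round part, free over 118 mm, spans 2 to 24 mm above the bench.
- clip1 (a point): seat axis of clip pair 1 of 4 in the case, midway between its two sprung-steel C-clips, 26 mm above the bench; x along the rod. A rod is home with its centre and axis here (within 3 mm, 15 mm along). Any rod fits any pair. Clips are 12 mm wide, 40 mm either way along x; mouths face up, flared to 27 mm, tops 18 mm above here. Pairs are 56 mm apart, the outer ones 40 mm from the side walls.
- clip2 (a point): seat axis of clip pair 2, as clip1. A rod laid in the mouths does not fall in: it rests about 17 mm too high and must be pushed straight down, some 8 to 15 N in all, until it stops on the rails under it; the hinged jaws spring apart and then close over it.
- clip3 (a point): seat axis of clip pair 3, as clip1; pairs 1 to 4 stand in a row along the case's +y
- clip4 (a point): seat axis of clip pair 4, as clip1
- case_top (a point): centre of the fixed pine case, at the level of the top of its ledges, 48 mm above the bench; z up, x along the rods. Case 192 (x) x 264 (y) mm outside, 8 mm walls to 62 mm above the bench (14 mm above the ledges), floor 6 mm thick. A 10 mm wide ledge runs along the inside of each of the two walls that face the rods' ends (x = +-88 mm). The opening above the ledges is 176 x 248 mm. Home rods lie below the ledges.
- board_grip (a point): centre (half-way up) of the dark wooden grip batten on the plywood separator board. Board 168 (x) x 240 (y) x 6 mm, 250 g; batten 100 (x) x 18 (y) mm, 28 mm high on the board's middle. z up out of the board; this point is 20 mm above the board's underside and 14 mm above its upper face. The board starts flat on the bench. It drops into the case's opening with 4 mm to spare on every side, x along the case's x, either way round, underside on the ledges.
- wheel_center (a point): centre, half-way up, of the red wooden wheel pattern: a disc 60 mm across and 14 mm thick with a hub 28 mm across on top, 52 mm high in all, 160 g; z up its axis. Grip it by the hub.
- bracket_center (a point): centre, half-way up, of the yellow wooden bracket pattern: foot 60 (x) x 50 (y) x 14 mm with a block 40 (x) x 26 (y) mm on top, 52 mm high in all, 160 g; z up. Grip it by the block, across y. The patterns stand on the bench at first, one beyond each far corner of the case.
- tube_a: bystander: rusty steel tube of sand, 90 mm across, 75 mm high, beyond the case; origin at its underside's centre
- tube_b: bystander: rusty steel tube of sand, 100 mm across, 85 mm high, beyond the case; origin at its underside's centre
- tube_c: bystander: rusty steel tube of sand, 90 mm across, 70 mm high, left of the rods; origin at its underside's centre
- brush: bystander: brush lying on the far right; origin underneath it
- mallet: bystander: hammer lying on the far left; origin underneath it
- tin: bystander: green tin, 70 mm across, 80 mm high, on the far right; origin at its underside's centre

How it is judged:
By the outcome, as a careful person would: the job done as asked, in the order asked, and still so for the second after the job is handed in, with the robot touching nothing.
Of rod1, rod2, rod3, rod4 only 3 to 4 are there at a start; the rules pass over those that are not, and their reading is None.
At some moment in a run one of wheel, bracket may be knocked a few centimetres aside while the robot is not near it.
Once in a run the grip may slacken for a moment while it holds something.
It also fails if it takes over 210 s, if anything falls off the work surface, if the arm or the gripper's body presses on something with over 40 N, if the wrist force passes 120 N, or if a joint passes its speed limit or range.

## Working session

There is one attempt and no reset: what is moved stays moved. The work goes in short steps, Python scripts to look and compute and a tool call to move; the robot and the scene stay as the last step left them, time stands still between calls to the robot, and variables do not carry over. Pictures are saved under pics/ and viewed, at most 14 in all, crops included, and the job is handed in when it is done.

Besides the shell and the picture viewer there is one more tool, called after "Call:" as name(argument=value, ...) on one line, values as JSON. apply_moves: Moves the arm, as the interface text tells. Its arguments: {"type":"object","properties":{"rows":{"type":"string"},"gripper":{"type":"number"},"squeeze":{"type":"number"}},"required":["rows"]}

```bash
mkdir -p pics
python3 - <<'E'
from bench import telemetry, vision, manip
import cv2,numpy as np
print(telemetry.get_obs()); print(manip.tcp_to_tips,[a for a in dir(manip) if a[0]!='_'])
for n in("top","side"):
    im,d=vision.camera(n); print(n,vision.camera_model(n),(d>0).mean())
    cv2.imwrite(f"pics/{n}0.png",im[:,:,::-1]); np.save(f"{n}.npy",d)
E
```

```text
{'t': 0.0, 'q': array([ 1.07268681e+00,  3.81183440e-01,  1.29827788e+00,  9.42106381e-06,
        1.46360773e+00, -2.15319749e-01]), 'joint_vel': array([-1.56421123e-04,  1.83633005e-03, -2.85059273e-04,  6.82806167e-04,
        4.24861195e-05,  2.96583308e-04]), 'tau': array([ 2.41075519e-03, -4.48459697e+01, -2.31280249e+01, -7.66015160e-05,
        4.75862733e-03, -1.00290822e-05]), 'position': array([0.15334396, 0.52790106, 0.24771274]), 'ee_rot': array([ 1.40924677e-01,  9.90020045e-01, -6.90094653e-04, -2.62166087e-04]), 'wrist_force': array([-0.17820167, -0.61823309,  0.09595811]), 'ft_torque': array([-0.01911184,  0.03092258,  0.03209156]), 'grip_force': 0.0, 'opening': 1.0025720336221071}
0.017 ['Unreachable', 'tcp_to_tips']
top {'vfov': 45.99965067234763, 'cx': 315.1695371385061, 'cy': 206.29169886503195, 'xyz': array([ 0.45617899, -0.03065792,  1.52505666]), 'orientation': array([ 0.71261927, -0.70036023,  0.02124368, -0.03490022])} 0.995796875
side {'vfov': 54.644723445712806, 'cx': 314.2655457518483, 'cy': 201.56487595830475, 'xyz': array([-0.19084968, -0.99160311,  0.95328888]), 'orientation': array([ 0.84427173, -0.27939739,  0.14857702, -0.43251268])} 0.99573828125
```

View pics/top0.png

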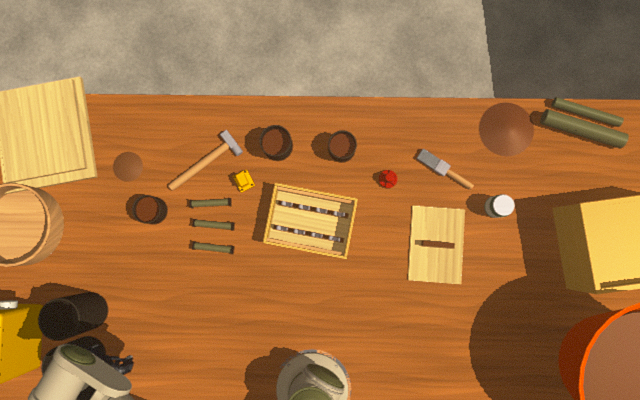

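View pics/side0.png

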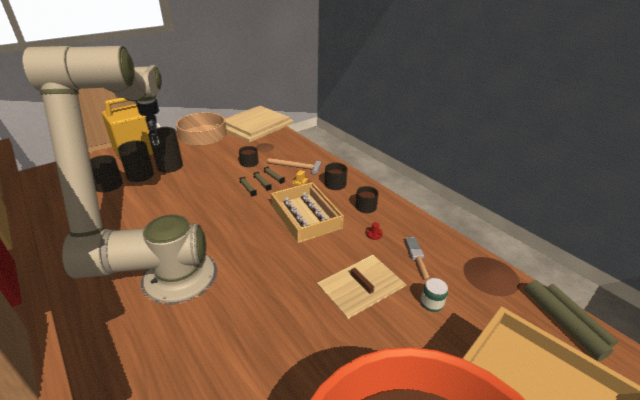

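The top view shows three rods at left, pixels (210,203), (212,225), (212,248). The case is centred at (310,220) and turned about 10°. The yellow bracket is at (243,181), the red wheel at (388,179), and the board at (437,245) with its batten at (435,244). The side view agrees, and I see no fourth rod.

```bash
cat > h.py <<'E'
from bench import telemetry, vision
import cv2,numpy as np
from scipy.spatial.transform import Rotation as R
def cast(m,uv,z):
    uv=np.atleast_2d(np.asarray(uv,float)); f=200/np.tan(np.radians(m["vfov"])/2)
    d=np.c_[(uv[:,0]-m["cx"])/f,(uv[:,1]-m["cy"])/f,np.ones(len(uv))]
    d=R.from_quat(m["orientation"]).apply(d); o=np.asarray(m["xyz"])
    return (o+d*((z-o[2])/d[:,2])[:,None])[:,:2]
def proj(m,P):
    f=200/np.tan(np.radians(m["vfov"])/2)
    p=R.from_quat(m["orientation"]).inv().apply(np.atleast_2d(P)-m["xyz"])
    return p[:,:2]/p[:,2:]*f+[m["cx"],m["cy"]]
def blobs(im,lo,hi,amin,amax,close=3):
    hsv=cv2.cvtColor(im,cv2.COLOR_RGB2HSV); k=cv2.inRange(hsv,lo,hi)
    if close: k=cv2.morphologyEx(k,cv2.MORPH_CLOSE,np.ones((close,close)))
    c,_=cv2.findContours(k,cv2.RETR_EXTERNAL,cv2.CHAIN_APPROX_NONE)
    return [x for x in c if amin<=cv2.contourArea(x)<=amax],k
def rect(m,c,z):
    """min-area rectangle in world at height z: centre, long axis deg (-90..90), long, short (m)"""
    p=cast(m,c.reshape(-1,2),z).astype(np.float32)
    (x,y),(w,h),a=cv2.minAreaRect(p*1000)
    if w<h: w,h,a=h,w,a+90
    return round(x/1000,4),round(y/1000,4),round((a+90)%180-90,1),round(w),round(h)
E
python3 - <<'E'
from h import *
im=cv2.imread("pics/top0.png")[:,:,::-1].copy(); m=vision.camera_model("top")
hsv=cv2.cvtColor(im,cv2.COLOR_RGB2HSV)
for n,(u,v) in dict(rod=(212,225),cap=(192,224),pine=(300,222),rim=(310,188),bench=(310,290),board=(420,270),batten=(430,244),red=(388,179),yel=(243,182)).items(): print(n,hsv[v,u])
for n,lo,hi,z in [("rod",(25,40,30),(50,255,140),.013),("red",(0,200,60),(4,255,255),.03),("red2",(172,150,60),(180,255,255),.03),("yel",(22,200,150),(30,255,255),.03),("pine",(18,60,130),(30,190,255),.06)]:
    cs,k=blobs(im,lo,hi,40,8000)
    for c in cs:
        u=c.reshape(-1,2).mean(0)
        if 150<u[0]<480 and 120<u[1]<300: print(n,u.round(1),cv2.contourArea(c),rect(m,c,.006 if u[0]>400 else z))
E
```

```text
rod [ 25 113 126]
cap [ 11 176  81]
pine [ 22 128 244]
rim [ 13 184 191]
bench [ 14 197 188]
board [ 22 129 246]
batten [ 12 178 129]
red [  6 247 201]
yel [ 23 255 249]
rod [217.  247.8] 54.0 (0.4368, 0.3108, -89.0, 68, 13)
rod [208.2 223.9] 54.0 (0.5143, 0.3414, 85.8, 91, 15)
rod [209.2 202.3] 85.0 (0.5829, 0.3437, -85.5, 111, 16)
red [387.9 178.8] 100.0 (0.6681, -0.2322, -22.6, 48, 47)
yel [244.5 180.8] 177.0 (0.6538, 0.2297, 28.0, 55, 46)
pine [436.1 244.3] 3826.5 (0.4614, -0.3892, -3.4, 239, 170)
pine [310.1 220.6] 5060.5 (0.5286, 0.0148, 79.9, 266, 191)
```

Call:
apply_moves(rows="2.7 -1.8 0.5 0 0 -0.117; 5.4 -3.6 1 0 0 -0.234; 8.1 -5.4 1.5 0 0 -0.351; 10.8 -7.2 2 0 0 -0.468; 13.5 -9 2.5 0 0 -0.585")

```text
t: 0.52
position: [0.2894, 0.437, 0.2733]
ee_rot: [0.423, 0.906, -0.0, -0.0]
wrist_force: [0.8, 0.8, 1.0]
opening: 0.994
grip_force: 0.0
```

Call:
apply_moves(rows="2.7 -1.8 0.5 0 0 -0.117; 5.4 -3.6 1 0 0 -0.234; 8.1 -5.4 1.5 0 0 -0.351; 10.8 -7.2 2 0 0 -0.468; 13.5 -9 2.5 0 0 -0.585")

```text
t: 0.93
position: [0.4245, 0.347, 0.2983]
ee_rot: [0.666, 0.746, -0.0, -0.0]
wrist_force: [-0.4, 0.7, 0.8]
opening: 1.002
grip_force: 0.0
```

Call:
apply_moves(rows="2.7 -1.8 0.5 0 0 -0.117; 2.7 -1.8 0.5 0 0 -0.117; 2.7 -1.8 0.5 0 0 -0.117; 2.7 -1.8 0.5 0 0 -0.117")

```text
t: 1.27
position: [0.45, 0.3303, 0.3029]
ee_rot: [0.706, 0.708, -0.0, -0.0]
wrist_force: [0.0, 0.6, -0.6]
opening: 1.002
grip_force: 0.0
```

Run:
```python
from h import *
o=telemetry.get_obs(); m=vision.camera_model("wrist"); im,d=vision.camera("wrist")
print(o["position"],R.from_quat(o["ee_rot"]).as_matrix()[:,1:].round(4),o["q"].round(3)); print(m)
print(proj(m,[[.58,.34,.013],[.51,.34,.013],[.437,.33,.013],[.528,.015,.06]]))
cv2.imwrite("pics/w1.png",im[:,:,::-1])
```

```text
[0.4500058  0.33025923 0.30286979] [[ 1.0e+00 -1.2e-03]
 [ 2.2e-03 -2.0e-04]
 [-1.2e-03 -1.0e+00]] [0.421 0.364 1.166 0.    1.613 0.419]
{'vfov': 59.70885137973394, 'cx': 320.5805537200804, 'cy': 200.82808309929433, 'xyz': array([0.45063038, 0.39736599, 0.4292438 ]), 'orientation': array([ 9.90867133e-01,  1.04693029e-03, -2.42160217e-04,  1.34837567e-01])}
[[429.00539283 154.24489772]
 [370.42810933 154.12109432]
 [309.39944607 162.30232019]
 [379.07689001 406.22858606]]
```

View pics/w1.png

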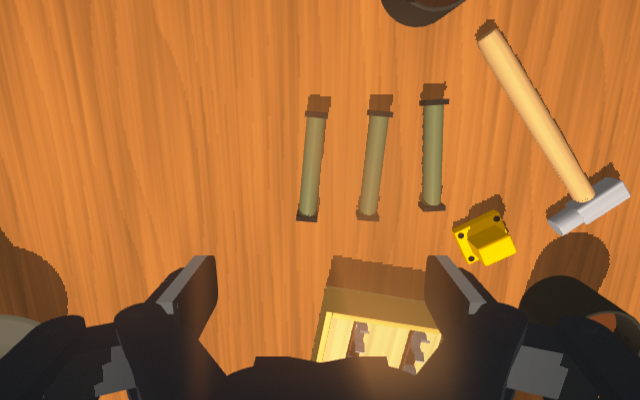

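The wrist view shows the three rods at (312,165), (375,165) and (432,155), the bracket at (485,240), and the near end of the case at the bottom. I'll measure the rods from this picture and go to look at the case from close up.

Run:
```python
from h import *
im=cv2.imread("pics/w1.png")[:,:,::-1].copy(); m=vision.camera_model("wrist")
hsv=cv2.cvtColor(im,cv2.COLOR_RGB2HSV)
for u,v in((312,165),(375,165),(432,155),(330,105),(440,101),(485,230)): print(hsv[v,u])
cs,k=blobs(im,(19,60,60),(45,200,190),1000,8000)
for c in cs:
    print(c.reshape(-1,2).mean(0),rect(m,c,.013),rect(m,c,.017))
cs,k=blobs(im,(21,215,90),(32,255,255),500,8000)
for c in cs: print("yel",c.reshape(-1,2).mean(0),rect(m,c,.014))
```

```text
[ 21 116 165]
[ 20 121 165]
[ 25 102 155]
[ 13 174 135]
[ 14 104  76]
[ 21 255 148]
[310.543379  165.8173516] (0.4388, 0.3229, 84.1, 121, 21) (0.4389, 0.3236, 84.1, 120, 21)
[373.82488479 162.97235023] (0.5138, 0.3251, 85.8, 120, 20) (0.5131, 0.3258, 85.8, 119, 20)
[432.46222222 153.        ] (0.5838, 0.3374, -86.5, 121, 22) (0.5826, 0.3379, -86.5, 120, 22)
yel [484.46385542 239.47590361] (0.6593, 0.2301, -61.7, 69, 63)
```

Call:
apply_moves(rows="1.1 -2.6 0 0 0 0.116; 2.2 -5.2 0 0 0 0.232; 3.3 -7.9 0 0 0 0.348; 4.3 -10.5 0 0 0 0.464; 5.4 -13.1 0 0 0 0.58")

```text
t: 1.73
position: [0.5038, 0.199, 0.3034]
ee_rot: [0.471, 0.882, -0.0, -0.0]
wrist_force: [0.5, -0.4, 0.2]
opening: 0.998
grip_force: 0.0
```

Call:
apply_moves(rows="1.1 -2.6 0 0 0 0.116; 2.2 -5.2 0 0 0 0.232; 3.3 -7.9 0 0 0 0.348; 4.3 -10.5 0 0 0 0.464; 5.4 -13.1 0 0 0 0.58")

```text
t: 2.15
position: [0.5581, 0.0681, 0.3034]
ee_rot: [0.199, 0.98, 0.0, -0.0]
wrist_force: [-1.0, 0.4, -0.3]
opening: 0.998
grip_force: 0.0
```

Call:
apply_moves(rows="1.1 -2.6 0 0 0 0.116; 2.2 -5.2 0 0 0 0.232; 2.2 -5.2 0 0 0 0.232; 2.2 -5.2 0 0 0 0.232; 2.2 -5.2 0 0 0 0.232")

```text
t: 2.57
position: [0.58, 0.0175, 0.3033]
ee_rot: [0.089, 0.996, 0.0, -0.0]
wrist_force: [-0.7, -0.1, 0.5]
opening: 1.002
grip_force: 0.0
```

Run:
```python
from h import *
o=telemetry.get_obs(); m=vision.camera_model("wrist"); im,d=vision.camera("wrist")
print(o["position"],R.from_quat(o["ee_rot"]).as_matrix()[:,1:].round(4),o["q"].round(3)); print(m)
np.save("m2.npy",m,allow_pickle=True); cv2.imwrite("pics/w2.png",im[:,:,::-1]); np.save("d2.npy",d)
```

```text
[0.57997046 0.01747538 0.30329112] [[ 1.768e-01 -4.000e-04]
 [ 9.842e-01  4.000e-04]
 [ 3.000e-04 -1.000e+00]] [-0.174  0.405  1.101  0.     1.636 -1.567]
{'vfov': 59.70885137973394, 'cx': 320.5805537200804, 'cy': 200.82808309929433, 'xyz': array([0.51404959, 0.02875906, 0.42971334]), 'orientation': array([0.76017235, 0.63556997, 0.08681613, 0.10320745])}
```

View pics/w2.png

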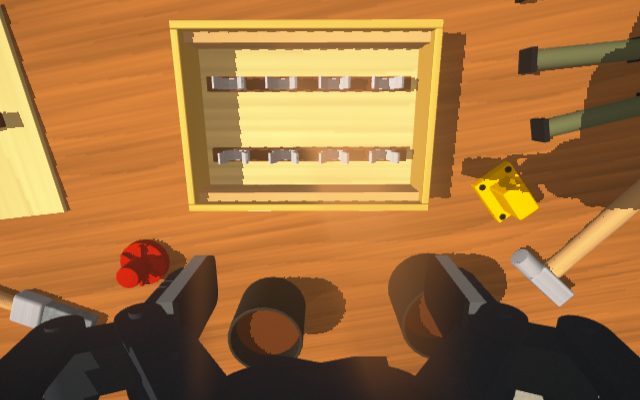

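The wrist view shows the case rim with corners near (170,22), (442,21), (428,209) and (189,209). The eight clips lie in two rows, at row 83 and row 156, with columns from 228 to 390. The wheel is at (140,265) and the bracket at (505,190).

Run:
```python
from h import *
im=cv2.imread("pics/w2.png")[:,:,::-1].copy(); m=np.load("m2.npy",allow_pickle=True).item(); d=np.load("d2.npy")
cs,k=blobs(im,(18,60,90),(30,185,255),8000,90000,5)
for c in cs:
    u=c.reshape(-1,2)
    if u[:,0].min()>100:
        print("case",u.min(0),u.max(0),cv2.contourArea(c),rect(m,c,.062))
        print(cast(m,cv2.approxPolyDP(c,12,True).reshape(-1,2),.062).round(4).tolist())
# depth check: points above z=.055
v,uu=np.mgrid[0:400,0:640]; f=200/np.tan(np.radians(m["vfov"])/2)
P=np.c_[((uu-m["cx"])/f*d).ravel(),((v-m["cy"])/f*d).ravel(),d.ravel()]
W=(R.from_quat(m["orientation"]).apply(P)+m["xyz"]).reshape(400,640,3)
rim=(W[...,2]>.056)&(W[...,2]<.068)&(v<215)&(uu>150)&(uu<460)
(x,y),(w,h),a=cv2.minAreaRect((W[rim][:,:2]*1000).astype(np.float32)); print("depth rim",x,y,w,h,a, np.median(W[rim][:,2]))
hsv=cv2.cvtColor(im,cv2.COLOR_RGB2HSV)
ex=np.array([np.cos(np.radians(-10.1)),np.sin(np.radians(-10.1))]); ey=np.array([-ex[1],ex[0]]); C=np.array([.5286,.0148])
for lim in ((60,100),(140,175)):
    k=((hsv[...,1]<70)&(hsv[...,2]>90)).astype(np.uint8)*255; k[:lim[0]]=0;k[lim[1]:]=0;k[:,:200]=0;k[:,420:]=0
    k=cv2.morphologyEx(k,cv2.MORPH_CLOSE,np.ones((7,15)))
    for c in cv2.findContours(k,cv2.RETR_EXTERNAL,cv2.CHAIN_APPROX_NONE)[0]:
        if cv2.contourArea(c)>80:
            bb=cv2.boundingRect(c); q=cast(m,[bb[0]+bb[2]/2-.5,bb[1]],.044)[0]-C
            print(bb,(q@ex*1000).round(1),(q@ey*1000).round(1))
b=W[[0]]; print("bench z",np.median(W[300:320,330:345,2]),W[230,330,2])
```

```text
case [169  19] [443 211] 48730.0 (0.5289, 0.0123, 79.9, 264, 192)
[[0.4584, 0.1582], [0.412, -0.1], [0.5991, -0.1337], [0.6456, 0.1247]]
depth rim 528.4415283203125 12.49578857421875 264.3152770996094 191.96388244628906 79.78739166259766 0.06236921843950499
(371, 76, 33, 13) -45.0 81.0
(319, 76, 31, 13) -45.1 25.6
(265, 76, 32, 13) -45.2 -30.3
(211, 76, 35, 13) -45.3 -85.2
(369, 150, 30, 13) 32.1 80.9
(268, 150, 30, 14) 31.9 -30.6
(217, 150, 33, 14) 31.8 -85.3
bench z 0.0008725418803095797 0.001300512566494938
```

Call:
apply_moves(rows="0 2.67 0 0 0 -0.111; 0.1 5.33 0 0 0 -0.222; 0.1 8 0 0 0 -0.333; 0.2 10.67 0 0 0 -0.444; 0.2 13.33 0 0 0 -0.555", gripper=4.5)

```text
t: 3.03
position: [0.5816, 0.1522, 0.3036]
ee_rot: [0.36, 0.933, 0.0, 0.0]
wrist_force: [0.3, -0.2, -0.3]
opening: 0.524
grip_force: 0.0
```

Call:
apply_moves(rows="0 2.67 -2 0 0 -0.111; 0.1 5.33 -4 0 0 -0.222; 0.1 8 -6 0 0 -0.333; 0.2 10.67 -8 0 0 -0.444; 0.2 13.33 -10 0 0 -0.555")

```text
t: 3.45
position: [0.5832, 0.2855, 0.2028]
ee_rot: [0.602, 0.798, 0.0, 0.0]
wrist_force: [1.6, 0.4, 0.3]
opening: 0.524
grip_force: 0.0
```

Call:
apply_moves(rows="0 2.67 -2 0 0 -0.111; 0 5.33 -4 0 0 -0.222; 0 5.33 -8 0 0 -0.222; 0 5.33 -10 0 0 -0.222; 0 5.33 -10 0 0 -0.222")

```text
t: 3.87
position: [0.5811, 0.337, 0.0984]
ee_rot: [0.684, 0.729, -0.004, -0.002]
wrist_force: [-1.2, 0.8, -0.6]
opening: 0.53
grip_force: 0.0
```

```bash
cat > s.py <<'E'
from h import *
import sys
o=telemetry.get_obs(); r=R.from_quat(o["ee_rot"]).as_matrix()
print("pos",o["position"].round(4),"psi",np.degrees(np.arctan2(r[1,1],r[0,1])).round(2),"z",r[:,2].round(4),"F",o["wrist_force"].round(1),"open",round(o["opening"],3),"grip",round(o["grip_force"],1),"t",o["t"],"q",o["q"].round(2))
E
python3 s.py
```

```text
pos [0.5811 0.337  0.0984] psi 3.61 z [-0.0088 -0.0031 -1.    ] F [-1.2  0.8 -0.6] open 0.53 grip 0.0 t 3.8667 q [0.35 0.72 1.13 0.   1.3  0.29]
```

Call:
apply_moves(rows="0 0 -2.5 0 0 0; 0 0 -5 0 0 0; 0 0 -7 0 0 0; 0 0 -8.4 0 0 0; 0 0 -8.4 0 0 0")

```text
t: 4.28
position: [0.5833, 0.3364, 0.0182]
ee_rot: [0.685, 0.728, -0.001, -0.001]
wrist_force: [-0.0, 0.1, -0.9]
opening: 0.531
grip_force: 0.0
```

Call:
apply_moves(rows="0 0 0 0 0 0; 0 0 0 0 0 0; 0 0 0 0 0 0")

```text
t: 4.53
position: [0.5852, 0.3366, 0.0215]
ee_rot: [0.685, 0.728, 0.001, 0.001]
wrist_force: [-0.3, -0.1, 0.1]
opening: 0.528
grip_force: 0.0
```

```bash
python3 s.py
```

```text
pos [0.5852 0.3366 0.0215] psi 3.5 z [ 0.0031  0.0012 -1.    ] F [-0.3 -0.1  0.1] open 0.528 grip 0.0 t 4.5333 q [0.35 0.81 1.19 0.   1.14 0.29]
```

Call:
apply_moves(rows="0 0 0 0 0 0; 0 0 0 0 0 0; 0 0 0 0 0 0; 0 0 0 0 0 0; 0 0 0 0 0 0", gripper=0.5, squeeze=80)

```text
t: 4.95
position: [0.5848, 0.3362, 0.0206]
ee_rot: [0.685, 0.728, 0.001, 0.0]
wrist_force: [-1.1, -0.3, 6.1]
opening: 0.218
grip_force: 78.1
```

Call:
apply_moves(rows="0 0 0 0 0 0; 0 0 0 0 0 0; 0 0 -0.3 0 0 0; 0 0 -0.3 0 0 0; 0 0 -0.3 0 0 0", gripper=4.5)

```text
t: 5.37
position: [0.5843, 0.336, 0.0159]
ee_rot: [0.685, 0.728, -0.0, -0.0]
wrist_force: [-0.1, -0.1, -0.0]
opening: 0.531
grip_force: 0.0
```

Call:
apply_moves(rows="0 0 0 0 0 0; 0 0 0 0 0 0; 0 0 0 0 0 0; 0 0 0 0 0 0; 0 0 0 0 0 0", gripper=0.5, squeeze=80)

```text
t: 5.78
position: [0.5849, 0.3362, 0.0175]
ee_rot: [0.685, 0.728, 0.001, 0.0]
wrist_force: [-2.3, -0.1, 6.8]
opening: 0.23
grip_force: 78.9
```

```bash
python3 s.py
```

```text
pos [0.5849 0.3362 0.0175] psi 3.5 z [ 1.5e-03  6.0e-04 -1.0e+00] F [-2.3 -0.1  6.8] open 0.23 grip 78.9 t 5.7833 q [0.35 0.81 1.2  0.   1.13 0.29]
```

Call:
apply_moves(rows="0 0 2 0 0 0; 0 0 5 0 0 0; 0 0 8.5 0 0 0; 0 0 12 0 0 0; 0 0 14 0 0 0")

```text
t: 6.2
position: [0.5852, 0.3364, 0.1604]
ee_rot: [0.685, 0.728, 0.002, 0.001]
wrist_force: [1.4, -0.7, -0.2]
opening: 0.227
grip_force: 78.3
```

Call:
apply_moves(rows="-0.5 -2.9 0 0 0 0.111; -1 -5.8 0 0 0 0.222; -1.5 -8.8 0 0 0 0.333; -2 -11.7 0 0 0 0.444; -2.5 -14.6 0 0 0 0.555")

```text
t: 6.62
position: [0.5588, 0.1888, 0.1562]
ee_rot: [0.457, 0.89, -0.0, -0.0]
wrist_force: [0.9, 0.1, -1.8]
opening: 0.228
grip_force: 78.4
```

Call:
apply_moves(rows="-0.5 -2.9 0 0 0 0.111; -1 -5.8 0 0 0 0.222; -1.5 -8.8 0 0 0 0.333; -2 -11.7 0 0 0 0.444; -2.5 -14.6 0 0 0 0.555")

```text
t: 7.03
position: [0.5339, 0.0427, 0.1562]
ee_rot: [0.196, 0.981, -0.0, -0.0]
wrist_force: [0.4, 0.4, -0.7]
opening: 0.226
grip_force: 78.3
```

Call:
apply_moves(rows="-0.5 -2.9 0 0 0 0.111; -1.1 -5.9 0 0 0 0.223; -1.1 -5.9 0 0 0 0.223; -1.1 -5.9 0 0 0 0.223; -1.1 -5.9 0 0 0 0.223")

```text
t: 7.45
position: [0.5234, -0.0146, 0.1563]
ee_rot: [0.089, 0.996, 0.0, -0.0]
wrist_force: [0.5, -0.0, -1.4]
opening: 0.228
grip_force: 78.5
```

```bash
python3 s.py
python3 - <<'E'
from h import *
m=vision.camera_model("wrist"); im,d=vision.camera("wrist"); cv2.imwrite("pics/w3.png",im[:,:,::-1]); np.save("m3.npy",m,allow_pickle=True)
E
```

```text
pos [ 0.5234 -0.0146  0.1563] psi 79.77 z [-2.e-04  3.e-04 -1.e+00] F [ 0.5 -0.  -1.4] open 0.228 grip 78.5 t 7.45 q [-0.25  0.42  1.52  0.    1.2  -1.65]
```

View pics/w3.png

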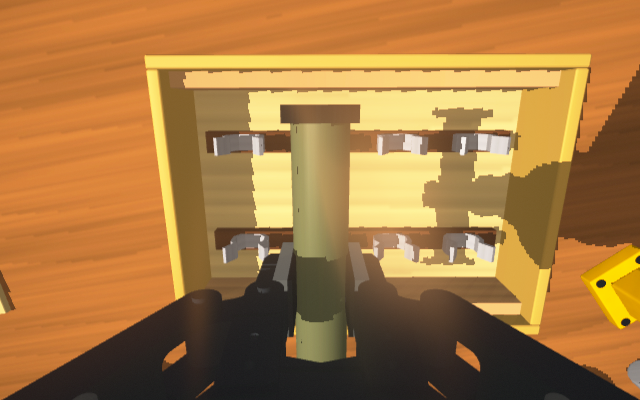

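The held rod lies straight down column 320 between the pads. It covers the pair it is meant for, and the other three pairs are visible beside it.

Run:
```python
from h import *
im=cv2.imread("pics/w3.png")[:,:,::-1].copy(); m=np.load("m3.npy",allow_pickle=True).item()
hsv=cv2.cvtColor(im,cv2.COLOR_RGB2HSV)
T=np.array([.5234,-.0146]); a=np.radians(79.77); ex=np.array([np.sin(a),-np.cos(a)]); ey=np.array([np.cos(a),np.sin(a)])
for r in (130,160,190,220):
    row=hsv[r,270:370]; ok=np.where((row[:,0]>=22)&(row[:,0]<50)&(row[:,1]>60)&(row[:,2]<175))[0]+270
    if len(ok):
        q=cast(m,[[ok.min()-.5,r],[ok.max()+.5,r]],.152)-T; print("rod",r,ok.min(),ok.max(),(q@ey*1000).round(1),(q@ex*1000).round(1))
C=np.array([.5288,.0124]);
for lim in ((125,160),(225,265)):
    k=((hsv[...,1]<70)&(hsv[...,2]>90)).astype(np.uint8)*255; k[:lim[0]]=0;k[lim[1]:]=0;k[:,:208]=0;k[:,515:]=0;k[:,272:370]=0
    k=cv2.morphologyEx(k,cv2.MORPH_CLOSE,np.ones((9,25)))
    for c in cv2.findContours(k,cv2.RETR_EXTERNAL,cv2.CHAIN_APPROX_NONE)[0]:
        if cv2.contourArea(c)>80:
            bb=cv2.boundingRect(c); q=cast(m,[bb[0]+bb[2]/2-.5,bb[1]],.044)[0]-C
            print(bb,(q@ex*1000).round(1),(q@ey*1000).round(1))
k=cv2.inRange(hsv,(18,60,170),(30,190,255))
for r in (100,200,280):
    c=np.where(k[r,:600])[0]; c=c[c>100]; q=cast(m,[[c.min()-.5,r],[c.max()+.5,r]],.062)-C; print("rim",c.min(),c.max(),(q@ey*1000).round(1))
```

```text
rod 130 291 299 [-11.5  -8.2] [-57.7 -57.7]
rod 160 291 302 [-11.8  -7.3] [-46.6 -46.6]
rod 190 292 304 [-11.7  -6.7] [-34.9 -34.9]
rod 220 293 325 [-11.6   1.5] [-22.7 -22.7]
(377, 134, 51, 21) -47.9 27.1
(213, 134, 52, 22) -48.0 -83.3
(452, 133, 59, 22) -48.6 80.3
(373, 234, 41, 27) 24.0 25.0
(222, 234, 47, 29) 24.0 -83.1
(445, 233, 50, 30) 23.3 80.8
rim 150 582 [-132.   131.5]
rim 163 421 [-131.7   38.4]
rim 173 548 [-131.8  132. ]
```

Call:
apply_moves(rows="0.05 -0.06 -3 0 0 0; 0.05 -0.06 -6 0 0 0; 0.05 -0.06 -8.5 0 0 0; 0.05 -0.06 -10 0 0 0; 0.05 -0.06 -10 0 0 0")

```text
t: 7.92
position: [0.5226, -0.0141, 0.0535]
ee_rot: [0.088, 0.996, 0.001, -0.003]
wrist_force: [-0.7, 0.4, -1.6]
opening: 0.227
grip_force: 78.5
```

Call:
apply_moves(rows="0 0 -0.6 0 0 0; 0 0 -1.2 0 0 0; 0 0 -1.8 0 0 0; 0 0 -2.4 0 0 0; 0 0 -2.7 0 0 0")

```text
t: 8.33
position: [0.5248, -0.0152, 0.0301]
ee_rot: [0.088, 0.996, 0.0, 0.001]
wrist_force: [-6.3, 4.1, 40.1]
opening: 0.225
grip_force: 83.5
```

```bash
python3 s.py
```

```text
pos [ 0.5248 -0.0152  0.0301] psi 79.87 z [ 2.8e-03 -1.0e-04 -1.0e+00] F [-6.3  4.1 40.1] open 0.225 grip 83.5 t 8.3333 q [-0.25  0.6   1.65  0.    0.88 -1.65]
```

Call:
apply_moves(rows="0 0 0.1 0 0 0; 0 0 0.1 0 0 0; 0 0 0.1 0 0 0; 0 0 0.1 0 0 0", gripper=3.8)

```text
t: 8.67
position: [0.5241, -0.0156, 0.0306]
ee_rot: [0.088, 0.996, -0.0, 0.0]
wrist_force: [0.5, -0.2, -0.3]
opening: 0.449
grip_force: 0.0
```

Call:
apply_moves(rows="0 0 2 0 0 0; 0 0 5 0 0 0; 0 0 8.5 0 0 0; 0 0 12 0 0 0; 0 0 12.8 0 0 0")

```text
t: 9.08
position: [0.5257, -0.0159, 0.1635]
ee_rot: [0.088, 0.996, -0.001, 0.004]
wrist_force: [0.3, 0.1, 0.4]
opening: 0.447
grip_force: 0.0
```

```bash
python3 s.py
python3 - <<'E'
from h import *
m=vision.camera_model("wrist"); im,d=vision.camera("wrist"); cv2.imwrite("pics/w4.png",im[:,:,::-1])
v,uu=np.mgrid[0:400,0:640]; f=200/np.tan(np.radians(m["vfov"])/2)
P=np.c_[((uu-m["cx"])/f*d).ravel(),((v-m["cy"])/f*d).ravel(),d.ravel()]
W=(R.from_quat(m["orientation"]).apply(P)+m["xyz"]).reshape(400,640,3)
a=np.radians(79.85); q=(W[...,:2]-[.5288,.0124]); X=q@[np.sin(a),-np.cos(a)]; Y=q@[np.cos(a),np.sin(a)]
for x0 in(-55,-25,-15,0): 
    s=(abs(X*1000-x0)<4)&(abs(Y*1000+28)<3); print(x0,s.sum(),(np.percentile(W[...,2][s],[50,90])*1000).round(1) if s.sum() else '')
E
```

```text
pos [ 0.5257 -0.0159  0.1635] psi 79.88 z [ 0.0083 -0.0023 -1.    ] F [0.3 0.1 0.4] open 0.447 grip 0.0 t 9.0833 q [-0.26  0.42  1.51 -0.    1.21 -1.65]
-55 101 [37.6 38.4]
-25 96 [37.8 38.5]
-15 87 [37.5 38.4]
0 82 [37.4 38.5]
```

View pics/w4.png

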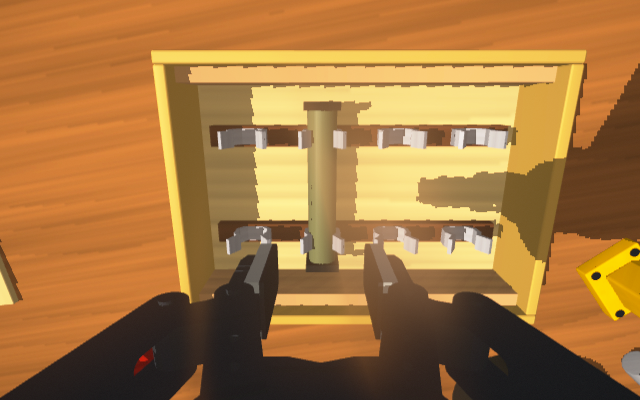

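Rod home in pair 3: its top is at 37.5 mm and both clips have closed over it. Now the second rod.

Call:
apply_moves(rows="-0.1 2.6 0 0 0 -0.113; -0.2 5.2 0 0 0 -0.226; -0.3 7.9 0 0 0 -0.339; -0.3 10.5 0 0 0 -0.451; -0.4 13.1 0 0 0 -0.564", gripper=4.5)

```text
t: 9.55
position: [0.5193, 0.1166, 0.1569]
ee_rot: [0.365, 0.931, -0.0, -0.001]
wrist_force: [0.8, -1.2, -0.6]
opening: 0.525
grip_force: 0.0
```

Call:
apply_moves(rows="-0.1 2.6 0 0 0 -0.113; -0.2 5.2 0 0 0 -0.226; -0.3 7.9 0 0 0 -0.339; -0.3 10.5 0 0 0 -0.451; -0.4 13.1 0 0 0 -0.564")

```text
t: 9.97
position: [0.5154, 0.2476, 0.1567]
ee_rot: [0.609, 0.793, -0.001, -0.001]
wrist_force: [1.0, -0.0, 0.4]
opening: 0.53
grip_force: 0.0
```

Call:
apply_moves(rows="-0.1 2.6 0 0 0 -0.113; -0.2 5.2 0 0 0 -0.226; -0.2 7.9 0 0 0 -0.339; -0.2 7.9 0 0 0 -0.339; -0.2 7.9 0 0 0 -0.339")

```text
t: 10.38
position: [0.5132, 0.3262, 0.1566]
ee_rot: [0.731, 0.682, -0.001, -0.0]
wrist_force: [0.2, -0.3, -0.2]
opening: 0.526
grip_force: 0.0
```

Call:
apply_moves(rows="0 0 -2 0 0 0; 0 0 -5 0 0 0; 0 0 -8 0 0 0; 0 0 -11 0 0 0; 0 0 -12 0 0 0")

```text
t: 10.8
position: [0.512, 0.3234, 0.0337]
ee_rot: [0.732, 0.681, -0.004, -0.001]
wrist_force: [0.2, -0.8, -0.3]
opening: 0.53
grip_force: 0.0
```

Call:
apply_moves(rows="0 0 0 0 0 0; 0 0 0 0 0 0; 0 0 0 0 0 0; 0 0 0 0 0 0")

```text
t: 11.13
position: [0.5148, 0.3256, 0.0401]
ee_rot: [0.732, 0.681, 0.001, 0.001]
wrist_force: [0.5, -0.2, 0.4]
opening: 0.526
grip_force: 0.0
```

```bash
python3 s.py
```

```text
pos [0.5148 0.3256 0.0401] psi -4.17 z [ 0.003   0.0011 -1.    ] F [ 0.5 -0.2  0.4] open 0.526 grip 0.0 t 11.1333 q [ 0.37  0.69  1.4  -0.    1.05  0.44]
```

Call:
apply_moves(rows="0 0 -1 0 0 0; 0 0 -2 0 0 0; 0 0 -2 0 0 0; 0 0 -2 0 0 0; 0 0 -2 0 0 0")

```text
t: 11.55
position: [0.514, 0.3255, 0.0182]
ee_rot: [0.732, 0.681, -0.0, -0.0]
wrist_force: [0.3, 0.2, -0.2]
opening: 0.528
grip_force: 0.0
```

Call:
apply_moves(rows="0 0 0 0 0 0; 0 0 0 0 0 0; 0 0 0 0 0 0; 0 0 0 0 0 0; 0 0 0 0 0 0", gripper=0.5, squeeze=80)

```text
t: 11.97
position: [0.5142, 0.3256, 0.0189]
ee_rot: [0.732, 0.681, 0.0, 0.0]
wrist_force: [-1.4, -0.1, 5.6]
opening: 0.227
grip_force: 78.2
```

```bash
python3 s.py
```

```text
pos [0.5142 0.3256 0.0189] psi -4.18 z [ 8.e-04  4.e-04 -1.e+00] F [-1.4 -0.1  5.6] open 0.227 grip 78.2 t 11.9667 q [0.37 0.72 1.41 0.   1.01 0.44]
```

Call:
apply_moves(rows="0 0 2 0 0 0; 0 0 5 0 0 0; 0 0 8.5 0 0 0; 0 0 12 0 0 0; 0 0 14 0 0 0")

```text
t: 12.38
position: [0.5146, 0.3257, 0.162]
ee_rot: [0.732, 0.681, 0.002, 0.001]
wrist_force: [0.1, 0.8, -1.4]
opening: 0.224
grip_force: 78.4
```

Call:
apply_moves(rows="0.15 -2.2 0 0 0 0.113; 0.3 -4.4 0 0 0 0.226; 0.45 -6.6 0 0 0 0.339; 0.6 -8.8 0 0 0 0.451; 0.75 -11 0 0 0 0.564")

```text
t: 12.8
position: [0.5212, 0.2144, 0.158]
ee_rot: [0.512, 0.859, -0.0, -0.0]
wrist_force: [0.6, -0.2, -1.9]
opening: 0.227
grip_force: 78.4
```

Call:
apply_moves(rows="0.15 -2.2 0 0 0 0.113; 0.3 -4.4 0 0 0 0.226; 0.45 -6.6 0 0 0 0.339; 0.6 -8.8 0 0 0 0.451; 0.75 -11 0 0 0 0.564")

```text
t: 13.22
position: [0.5287, 0.1044, 0.158]
ee_rot: [0.252, 0.968, -0.0, -0.0]
wrist_force: [-0.2, 0.2, -2.0]
opening: 0.228
grip_force: 78.3
```

Call:
apply_moves(rows="0.15 -2.2 0 0 0 0.113; 0.3 -4.4 0 0 0 0.226; 0.45 -6.56 0 0 0 0.339; 0.45 -6.56 0 0 0 0.339; 0.45 -6.56 0 0 0 0.339")

```text
t: 13.63
position: [0.5334, 0.0391, 0.158]
ee_rot: [0.09, 0.996, 0.0, -0.0]
wrist_force: [-0.2, 0.5, -1.0]
opening: 0.227
grip_force: 78.4
```

Call:
apply_moves(rows="0 0 0 0 0 0; 0 0 0 0 0 0; 0 0 0 0 0 0")

```text
t: 13.88
position: [0.5333, 0.0407, 0.1583]
ee_rot: [0.088, 0.996, 0.0, -0.0]
wrist_force: [-0.0, -1.2, -1.8]
opening: 0.222
grip_force: 78.4
```

```bash
python3 s.py
```

```text
pos [0.5333 0.0407 0.1583] psi 79.88 z [-1.e-04  1.e-04 -1.e+00] F [-0.  -1.2 -1.8] open 0.222 grip 78.4 t 13.8833 q [-0.15  0.44  1.48  0.    1.22 -1.54]
```

Call:
apply_moves(rows="0.04 -0.06 -3 0 0 0; 0.04 -0.06 -6 0 0 0; 0.04 -0.06 -8.5 0 0 0; 0.04 -0.06 -10 0 0 0; 0.04 -0.06 -10 0 0 0")

```text
t: 14.3
position: [0.5323, 0.04, 0.0554]
ee_rot: [0.088, 0.996, 0.0, -0.003]
wrist_force: [0.2, -0.6, -1.7]
opening: 0.227
grip_force: 78.4
```

Call:
apply_moves(rows="0 0 -0.6 0 0 0; 0 0 -1.2 0 0 0; 0 0 -1.8 0 0 0; 0 0 -2.3 0 0 0; 0 0 -2.6 0 0 0")

```text
t: 14.72
position: [0.5349, 0.0397, 0.0333]
ee_rot: [0.088, 0.996, 0.0, 0.002]
wrist_force: [0.9, 4.1, -2.0]
opening: 0.226
grip_force: 78.6
```

```bash
python3 s.py
```

```text
pos [0.5349 0.0397 0.0333] psi 79.87 z [ 3.6e-03  3.0e-04 -1.0e+00] F [ 0.9  4.1 -2. ] open 0.226 grip 78.6 t 14.7167 q [-0.15  0.61  1.62  0.    0.91 -1.54]
```

Call:
apply_moves(rows="0 0 -0.1 0 0 0; 0 0 -0.2 0 0 0; 0 0 -0.2 0 0 0; 0 0 -0.2 0 0 0")

```text
t: 15.05
position: [0.5344, 0.0399, 0.0318]
ee_rot: [0.088, 0.996, 0.0, 0.001]
wrist_force: [-2.0, 5.3, 8.7]
opening: 0.225
grip_force: 79.9
```

```bash
python3 s.py
```

```text
pos [0.5344 0.0399 0.0318] psi 79.88 z [ 2.3e-03  5.0e-04 -1.0e+00] F [-2.   5.3  8.7] open 0.225 grip 79.9 t 15.05 q [-0.15  0.61  1.62  0.    0.91 -1.54]
```

Call:
apply_moves(rows="0 0 0.1 0 0 0; 0 0 0.1 0 0 0; 0 0 0.1 0 0 0; 0 0 0.1 0 0 0", gripper=3.8)

```text
t: 15.38
position: [0.5339, 0.0391, 0.0314]
ee_rot: [0.088, 0.996, -0.0, 0.0]
wrist_force: [-0.7, 0.3, 0.6]
opening: 0.447
grip_force: 0.0
```

Call:
apply_moves(rows="0 0 2 0 0 0; 0 0 5 0 0 0; 0 0 8.5 0 0 0; 0 0 12 0 0 0; 0 0 12.5 0 0 0")

```text
t: 15.8
position: [0.5359, 0.0389, 0.1619]
ee_rot: [0.088, 0.996, -0.0, 0.005]
wrist_force: [0.8, -0.5, 0.9]
opening: 0.444
grip_force: 0.0
```

Call:
apply_moves(rows="0 0 0 0 0 0; 0 0 0 0 0 0")

```text
t: 15.97
position: [0.5335, 0.0392, 0.1557]
ee_rot: [0.088, 0.996, -0.0, -0.0]
wrist_force: [0.1, 1.1, 0.1]
opening: 0.443
grip_force: 0.0
```

```bash
cat > chk.py <<'E'
from h import *
# depth check of rod tops in the case frame from the wrist view
m=vision.camera_model("wrist"); im,d=vision.camera("wrist")
v,uu=np.mgrid[0:400,0:640]; f=200/np.tan(np.radians(m["vfov"])/2)
P=np.c_[((uu-m["cx"])/f*d).ravel(),((v-m["cy"])/f*d).ravel(),d.ravel()]
W=(R.from_quat(m["orientation"]).apply(P)+m["xyz"]).reshape(400,640,3)
a=np.radians(79.85); q=(W[...,:2]-[.5288,.0124]); X=q@[np.sin(a),-np.cos(a)]; Y=q@[np.cos(a),np.sin(a)]
for y0 in(-84,-28,28,84):
    print(y0,[(x0,(np.percentile(W[...,2][s],[50,90])*1000).round(1)) for x0 in(-55,-25,-15,0,20) for s in [(abs(X*1000-x0)<4)&(abs(Y*1000-y0)<3)] if s.sum()>5])
E
python3 s.py; python3 chk.py
```

```text
pos [0.5335 0.0392 0.1557] psi 79.86 z [-7.e-04 -0.e+00 -1.e+00] F [0.1 1.1 0.1] open 0.443 grip 0.0 t 15.9667 q [-0.15  0.44  1.49 -0.    1.21 -1.54]
-84 [(-55, array([6.3, 7.4])), (-25, array([6.8, 7.4])), (-15, array([6.6, 7.5])), (0, array([6.6, 7.3])), (20, array([6.7, 7.5]))]
-28 [(-55, array([37.4, 38.4])), (-25, array([37.4, 38.2])), (-15, array([216.4, 225.2])), (0, array([37.6, 38.5])), (20, array([37.6, 38.3]))]
28 [(-55, array([37.6, 38.7])), (-25, array([37.5, 38.5])), (-15, array([ 38.6, 225.2])), (0, array([37.6, 38.3])), (20, array([37.6, 38.4]))]
84 [(-55, array([6.7, 7.6])), (-25, array([6.6, 7.3])), (-15, array([219.3, 225.5])), (0, array([6.8, 7.6])), (20, array([6.6, 7.5]))]
```

Call:
apply_moves(rows="-0.7 2.2 0 0 0 -0.115; -1.5 4.4 0 0 0 -0.23; -2.2 6.5 0 0 0 -0.345; -2.9 8.7 0 0 0 -0.46; -3.7 10.9 0 0 0 -0.576", gripper=4.5)

```text
t: 16.43
position: [0.4959, 0.149, 0.1545]
ee_rot: [0.37, 0.929, -0.001, -0.002]
wrist_force: [0.8, 0.0, -0.3]
opening: 0.525
grip_force: 0.0
```

Call:
apply_moves(rows="-0.7 2.2 0 0 0 -0.115; -1.5 4.4 0 0 0 -0.23; -2.2 6.5 0 0 0 -0.345; -2.9 8.7 0 0 0 -0.46; -3.7 10.9 0 0 0 -0.576")

```text
t: 16.85
position: [0.4589, 0.258, 0.1545]
ee_rot: [0.619, 0.785, -0.001, -0.001]
wrist_force: [0.4, -0.4, -0.2]
opening: 0.524
grip_force: 0.0
```

Call:
apply_moves(rows="-0.7 2.2 0 0 0 -0.115; -1.5 4.4 0 0 0 -0.23; -2.1 6.5 0 0 0 -0.345; -2.1 6.5 0 0 0 -0.345; -2.1 6.5 0 0 0 -0.345")

```text
t: 17.27
position: [0.4381, 0.3225, 0.1547]
ee_rot: [0.741, 0.671, -0.002, -0.0]
wrist_force: [-0.0, 0.5, 0.3]
opening: 0.527
grip_force: 0.0
```

Call:
apply_moves(rows="0 0 -2 0 0 0; 0 0 -5 0 0 0; 0 0 -8 0 0 0; 0 0 -11 0 0 0; 0 0 -12 0 0 0")

```text
t: 17.68
position: [0.4373, 0.3202, 0.0321]
ee_rot: [0.742, 0.67, -0.004, -0.001]
wrist_force: [-0.2, -0.4, 0.7]
opening: 0.526
grip_force: 0.0
```

Call:
apply_moves(rows="0 0 0 0 0 0; 0 0 0 0 0 0; 0 0 0 0 0 0; 0 0 0 0 0 0")

```text
t: 18.02
position: [0.4397, 0.3224, 0.0379]
ee_rot: [0.742, 0.67, 0.001, 0.0]
wrist_force: [-0.1, -1.0, -0.6]
opening: 0.528
grip_force: 0.0
```

```bash
python3 s.py
```

```text
pos [0.4397 0.3224 0.0379] psi -5.88 z [ 0.0027  0.0011 -1.    ] F [-0.1 -1.  -0.6] open 0.528 grip 0.0 t 18.0167 q [ 0.42  0.61  1.59 -0.    0.94  0.52]
```

Call:
apply_moves(rows="0 0 -1 0 0 0; 0 0 -1.7 0 0 0; 0 0 -1.7 0 0 0; 0 0 -1.7 0 0 0; 0 0 -1.7 0 0 0")

```text
t: 18.43
position: [0.4389, 0.3223, 0.0193]
ee_rot: [0.743, 0.67, -0.0, -0.0]
wrist_force: [-0.7, -0.2, 1.0]
opening: 0.523
grip_force: 0.0
```

Call:
apply_moves(rows="0 0 0 0 0 0; 0 0 0 0 0 0; 0 0 0 0 0 0; 0 0 0 0 0 0; 0 0 0 0 0 0", gripper=0.5, squeeze=80)

```text
t: 18.85
position: [0.439, 0.3223, 0.0198]
ee_rot: [0.743, 0.67, 0.0, 0.0]
wrist_force: [-0.9, -1.4, 6.0]
opening: 0.225
grip_force: 78.1
```

```bash
python3 s.py
```

```text
pos [0.439  0.3223 0.0198] psi -5.89 z [ 8.e-04  3.e-04 -1.e+00] F [-0.9 -1.4  6. ] open 0.225 grip 78.1 t 18.85 q [ 0.42  0.64  1.6  -0.    0.9   0.52]
```

Call:
apply_moves(rows="0 0 2 0 0 0; 0 0 5 0 0 0; 0 0 8.5 0 0 0; 0 0 12 0 0 0; 0 0 14 0 0 0")

```text
t: 19.27
position: [0.4395, 0.3226, 0.1628]
ee_rot: [0.743, 0.67, 0.002, 0.001]
wrist_force: [0.4, -0.7, -0.2]
opening: 0.226
grip_force: 78.4
```

Call:
apply_moves(rows="0.8 -1.75 0 0 0 0.115; 1.6 -3.5 0 0 0 0.23; 2.4 -5.25 0 0 0 0.345; 3.2 -7 0 0 0 0.46; 4 -8.75 0 0 0 0.575")

```text
t: 19.68
position: [0.4789, 0.2339, 0.1591]
ee_rot: [0.52, 0.854, -0.0, -0.0]
wrist_force: [0.6, -0.4, -0.7]
opening: 0.225
grip_force: 78.3
```

Call:
apply_moves(rows="0.8 -1.75 0 0 0 0.115; 1.6 -3.5 0 0 0 0.23; 2.4 -5.25 0 0 0 0.345; 3.2 -7 0 0 0 0.46; 4 -8.75 0 0 0 0.575")

```text
t: 20.1
position: [0.519, 0.1463, 0.159]
ee_rot: [0.256, 0.967, -0.0, -0.0]
wrist_force: [0.5, 0.2, -1.1]
opening: 0.225
grip_force: 78.3
```

Call:
apply_moves(rows="0.8 -1.75 0 0 0 0.115; 1.6 -3.5 0 0 0 0.23; 2.4 -5.25 0 0 0 0.346; 2.4 -5.25 0 0 0 0.346; 2.4 -5.25 0 0 0 0.346")

```text
t: 20.52
position: [0.5429, 0.0942, 0.1589]
ee_rot: [0.09, 0.996, 0.0, -0.0]
wrist_force: [-0.0, -0.3, -1.6]
opening: 0.227
grip_force: 78.4
```

Call:
apply_moves(rows="0 0 0 0 0 0; 0 0 0 0 0 0; 0 0 0 0 0 0")

```text
t: 20.77
position: [0.5425, 0.0955, 0.1593]
ee_rot: [0.089, 0.996, 0.0, -0.0]
wrist_force: [-0.8, 0.4, -1.9]
opening: 0.224
grip_force: 78.4
```

```bash
python3 s.py
```

```text
pos [0.5425 0.0955 0.1593] psi 79.81 z [-2.e-04  1.e-04 -1.e+00] F [-0.8  0.4 -1.9] open 0.224 grip 78.4 t 20.7667 q [-0.04  0.46  1.44  0.    1.24 -1.43]
```

Call:
apply_moves(rows="0.1 -0.05 -3 0 0 0; 0.1 -0.05 -6 0 0 0; 0.1 -0.05 -8.5 0 0 0; 0.1 -0.05 -10 0 0 0; 0.1 -0.05 -10 0 0 0")

```text
t: 21.18
position: [0.5421, 0.0948, 0.0565]
ee_rot: [0.089, 0.996, -0.0, -0.003]
wrist_force: [-0.4, 0.3, -2.0]
opening: 0.227
grip_force: 78.4
```

Call:
apply_moves(rows="0 0 -0.6 0 0 0; 0 0 -1.2 0 0 0; 0 0 -1.8 0 0 0; 0 0 -2.3 0 0 0; 0 0 -2.6 0 0 0")

```text
t: 21.6
position: [0.545, 0.0948, 0.0344]
ee_rot: [0.089, 0.996, 0.0, 0.002]
wrist_force: [1.6, 4.3, -1.9]
opening: 0.224
grip_force: 78.5
```

Call:
apply_moves(rows="0 0 -0.1 0 0 0; 0 0 -0.15 0 0 0; 0 0 -0.15 0 0 0; 0 0 -0.15 0 0 0")

```text
t: 21.93
position: [0.5444, 0.0949, 0.0328]
ee_rot: [0.089, 0.996, 0.001, 0.001]
wrist_force: [0.8, 5.3, 4.0]
opening: 0.223
grip_force: 79.2
```

```bash
python3 s.py
```

```text
pos [0.5444 0.0949 0.0328] psi 79.81 z [ 0.0022  0.001  -1.    ] F [0.8 5.3 4. ] open 0.223 grip 79.2 t 21.9333 q [-0.04  0.63  1.57  0.    0.94 -1.44]
```

Call:
apply_moves(rows="0 0 -0.1 0 0 0; 0 0 -0.1 0 0 0; 0 0 -0.1 0 0 0")

```text
t: 22.18
position: [0.5445, 0.095, 0.0327]
ee_rot: [0.089, 0.996, 0.001, 0.001]
wrist_force: [-2.9, 4.8, 12.4]
opening: 0.228
grip_force: 80.2
```

Call:
apply_moves(rows="0 0 0.1 0 0 0; 0 0 0.1 0 0 0; 0 0 0.1 0 0 0; 0 0 0.1 0 0 0", gripper=3.6)

```text
t: 22.52
position: [0.5442, 0.0919, 0.0334]
ee_rot: [0.089, 0.996, -0.002, 0.001]
wrist_force: [-4.4, -16.4, 10.8]
opening: 0.424
grip_force: 8.3
```

Call:
apply_moves(rows="0 0 2 0 0 0; 0 0 5 0 0 0; 0 0 8.5 0 0 0; 0 0 12 0 0 0; 0 0 12.5 0 0 0")

```text
t: 22.93
position: [0.5459, 0.0942, 0.1631]
ee_rot: [0.089, 0.996, 0.0, 0.005]
wrist_force: [1.4, 0.7, 0.1]
opening: 0.425
grip_force: 0.0
```

Call:
apply_moves(rows="0 0 0 0 0 0; 0 0 0 0 0 0; 0 0 0 0 0 0")

```text
t: 23.18
position: [0.5432, 0.0942, 0.1555]
ee_rot: [0.089, 0.996, -0.0, -0.001]
wrist_force: [-0.5, -0.3, -1.0]
opening: 0.421
grip_force: 0.0
```

```bash
python3 s.py; python3 chk.py
```

```text
pos [0.5432 0.0942 0.1555] psi 79.81 z [-0.0026 -0.     -1.    ] F [-0.5 -0.3 -1. ] open 0.421 grip 0.0 t 23.1833 q [-0.04  0.47  1.44 -0.    1.24 -1.44]
-84 [(-55, array([6.8, 7.4])), (-25, array([6.8, 7.6])), (-15, array([6.7, 7.7])), (0, array([6.6, 7.6])), (20, array([6.6, 7.7]))]
-28 [(-55, array([37.6, 38.4])), (-25, array([37.4, 38.5])), (-15, array([37.5, 38.4])), (0, array([37.5, 38.6])), (20, array([37.4, 38.2]))]
28 [(-55, array([37.6, 38.4])), (-25, array([37.6, 38.5])), (-15, array([216.7, 225.1])), (0, array([37.5, 38.4])), (20, array([37.5, 38.6]))]
84 [(-55, array([37.5, 38.5])), (-25, array([37.6, 38.4])), (-15, array([128.3, 225.3])), (0, array([37.4, 38.5])), (20, array([37.5, 38.3]))]
```

Call:
apply_moves(rows="-0.6 -3.7 1.1 0 0 -0.112; -1.3 -7.5 2.2 0 0 -0.223; -1.9 -11.2 3.3 0 0 -0.335; -2.6 -14.9 4.4 0 0 -0.447; -3.2 -18.7 5.5 0 0 -0.559", gripper=4.5)

```text
t: 23.65
position: [0.5109, -0.0941, 0.2111]
ee_rot: [0.363, 0.932, 0.0, -0.001]
wrist_force: [1.4, -0.7, -0.0]
opening: 0.528
grip_force: 0.0
```

Call:
apply_moves(rows="-0.6 -3.7 1.1 0 0 -0.112; -1.3 -7.5 2.2 0 0 -0.223; -1.9 -11.2 3.3 0 0 -0.335; -2.6 -14.9 4.4 0 0 -0.447; -3.2 -18.7 5.5 0 0 -0.559")

```text
t: 24.07
position: [0.4789, -0.2814, 0.2661]
ee_rot: [0.606, 0.796, 0.0, -0.001]
wrist_force: [1.1, -0.4, 0.2]
opening: 0.526
grip_force: 0.0
```

Call:
apply_moves(rows="-0.6 -3.7 1.1 0 0 -0.112; -1.3 -7.4 2.2 0 0 -0.223; -2 -11.1 3 0 0 -0.335; -2 -11.1 3 0 0 -0.335; -2 -11.1 3 0 0 -0.335")

```text
t: 24.48
position: [0.4592, -0.3924, 0.295]
ee_rot: [0.729, 0.685, 0.0, -0.001]
wrist_force: [0.2, -0.1, -1.2]
opening: 0.527
grip_force: 0.0
```

Call:
apply_moves(rows="0 0 0 0 0 0; 0 0 0 0 0 0; 0 0 0 0 0 0")

```text
t: 24.73
position: [0.4603, -0.3895, 0.2965]
ee_rot: [0.727, 0.686, 0.0, -0.0]
wrist_force: [-0.5, 0.0, 0.5]
opening: 0.521
grip_force: 0.0
```

```bash
python3 s.py
python3 - <<'E'
from h import *
m=vision.camera_model("wrist"); im,d=vision.camera("wrist"); cv2.imwrite("pics/w5.png",im[:,:,::-1]); np.save("m5.npy",m,allow_pickle=True)
hsv=cv2.cvtColor(im,cv2.COLOR_RGB2HSV)
cs,k=blobs(im,(18,60,90),(30,190,255),5000,90000,5)
for c in cs: print("board",c.reshape(-1,2).min(0),c.reshape(-1,2).max(0),rect(m,c,.006))
k2=cv2.inRange(hsv,(0,0,0),(180,255,120)); 
for z in(.006,.034): pass
cs2=cv2.findContours(k2,cv2.RETR_EXTERNAL,cv2.CHAIN_APPROX_NONE)[0]
for c in cs2:
    if 500<cv2.contourArea(c)<12000: print("dark",cv2.boundingRect(c),rect(m,c,.034))
E
```

```text
pos [ 0.4603 -0.3895  0.2965] psi -3.32 z [-5.e-04  8.e-04 -1.e+00] F [-0.5  0.   0.5] open 0.521 grip 0.0 t 24.7333 q [-0.9   0.45  1.04  0.    1.65 -0.84]
board [217  91] [425 229] (0.4613, -0.3913, -3.3, 240, 167)
dark (606, 253, 34, 55) (0.8252, -0.5532, -79.7, 79, 39)
dark (503, 85, 82, 88) (0.7038, -0.3673, 54.2, 105, 36)
```

View pics/w5.png

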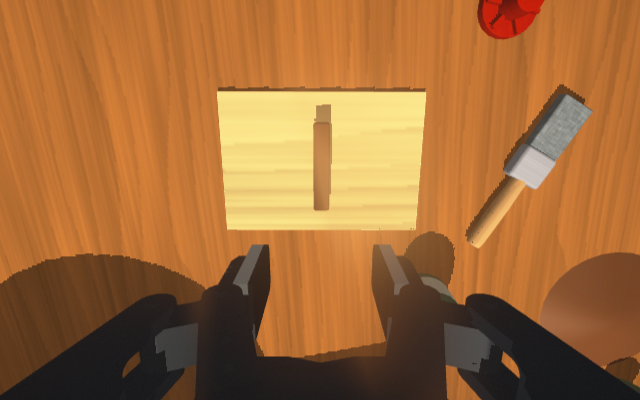

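The view shows the board from (217,91) to (425,229), measured 240 x 167 mm at -3.3°, with its batten at (322,160). It matches the sizes given. Next I descend to the batten.

Call:
apply_moves(rows="0.1 -0.18 -4 0 0 0; 0.1 -0.18 -8 0 0 0; 0.1 -0.18 -12 0 0 0; 0.1 -0.18 -16 0 0 0; 0.1 -0.18 -20 0 0 0")

```text
t: 25.2
position: [0.4611, -0.3916, 0.0955]
ee_rot: [0.728, 0.686, -0.0, 0.0]
wrist_force: [1.7, -1.2, -0.5]
opening: 0.524
grip_force: 0.0
```

Call:
apply_moves(rows="0 0 -3 0 0 0; 0 0 -5 0 0 0; 0 0 -6.5 0 0 0; 0 0 -6.8 0 0 0; 0 0 -6.8 0 0 0")

```text
t: 25.62
position: [0.4609, -0.3918, 0.0283]
ee_rot: [0.728, 0.686, 0.0, -0.001]
wrist_force: [0.1, 0.4, 0.6]
opening: 0.524
grip_force: 0.0
```

Call:
apply_moves(rows="0 0 0 0 0 0; 0 0 0 0 0 0; 0 0 0 0 0 0; 0 0 0 0 0 0; 0 0 0 0 0 0")

```text
t: 26.03
position: [0.461, -0.3927, 0.0294]
ee_rot: [0.728, 0.686, -0.0, 0.001]
wrist_force: [-0.8, 0.5, 0.4]
opening: 0.527
grip_force: 0.0
```

```bash
python3 s.py
```

```text
pos [ 0.461  -0.3927  0.0294] psi -3.44 z [ 6.e-04 -8.e-04 -1.e+00] F [-0.8  0.5  0.4] open 0.527 grip 0.0 t 26.0333 q [-0.9   0.7   1.41  0.    1.02 -0.84]
```

Call:
apply_moves(rows="0 0 0 0 0 0; 0 0 0 0 0 0; 0 0 0 0 0 0; 0 0 0 0 0 0; 0 0 0 0 0 0", gripper=0.5, squeeze=80)

```text
t: 26.45
position: [0.4608, -0.3926, 0.0292]
ee_rot: [0.728, 0.686, -0.0, 0.0]
wrist_force: [-1.6, 1.5, 5.8]
opening: 0.195
grip_force: 79.7
```

```bash
python3 s.py
```

```text
pos [ 0.4608 -0.3926  0.0292] psi -3.43 z [-0.e+00 -2.e-04 -1.e+00] F [-1.6  1.5  5.8] open 0.195 grip 79.7 t 26.45 q [-0.9   0.7   1.41 -0.    1.03 -0.84]
```

Call:
apply_moves(rows="0 0 1.5 0 0 0; 0 0 4 0 0 0; 0 0 7.5 0 0 0; 0 0 11 0 0 0; 0 0 13.2 0 0 0")

```text
t: 26.87
position: [0.4612, -0.3929, 0.1637]
ee_rot: [0.728, 0.686, -0.0, 0.001]
wrist_force: [0.4, -0.6, -2.9]
opening: 0.192
grip_force: 78.8
```

Call:
apply_moves(rows="0.5 2.9 0 0 0 0.104; 1 5.8 0 0 0 0.208; 1.5 8.7 0 0 0 0.311; 2 11.6 0 0 0 0.415; 2.5 14.5 0 0 0 0.519")

```text
t: 27.28
position: [0.4856, -0.246, 0.1602]
ee_rot: [0.526, 0.851, 0.0, -0.001]
wrist_force: [0.5, 1.0, -3.4]
opening: 0.189
grip_force: 78.7
```

Call:
apply_moves(rows="0.5 2.9 0 0 0 0.104; 1 5.8 0 0 0 0.208; 1.5 8.7 0 0 0 0.311; 2 11.6 0 0 0 0.415; 2.5 14.5 0 0 0 0.519")

```text
t: 27.7
position: [0.5106, -0.101, 0.1603]
ee_rot: [0.29, 0.957, 0.0, -0.001]
wrist_force: [1.9, 1.1, -2.8]
opening: 0.191
grip_force: 78.7
```

Call:
apply_moves(rows="0.5 2.9 0 0 0 0.104; 1 5.8 0 0 0 0.208; 1.5 8.7 0 0 0 0.311; 1.9 11.5 0 0 0 0.415; 1.9 11.5 0 0 0 0.415")

```text
t: 28.12
position: [0.5296, 0.0167, 0.1602]
ee_rot: [0.084, 0.996, 0.001, -0.001]
wrist_force: [-0.8, 0.1, -3.7]
opening: 0.193
grip_force: 78.9
```

Call:
apply_moves(rows="0 0 0 0 0 0; 0 0 0 0 0 0; 0 0 0 0 0 0; 0 0 0 0 0 0; 0 0 0 0 0 0")

```text
t: 28.53
position: [0.5298, 0.0116, 0.1608]
ee_rot: [0.09, 0.996, -0.0, -0.0]
wrist_force: [0.0, 0.6, -3.2]
opening: 0.19
grip_force: 78.9
```

```bash
python3 s.py
python3 - <<'E'
from h import *
m=vision.camera_model("wrist"); im,d=vision.camera("wrist"); cv2.imwrite("pics/w6.png",im[:,:,::-1]); np.save("m6.npy",m,allow_pickle=True); np.save("d6.npy",d)
E
```

```text
pos [0.5298 0.0116 0.1608] psi 79.72 z [-2.e-04 -1.e-04 -1.e+00] F [ 0.   0.6 -3.2] open 0.19 grip 78.9 t 28.5333 q [-0.2   0.43  1.49 -0.    1.22 -1.59]
```

View pics/w6.png

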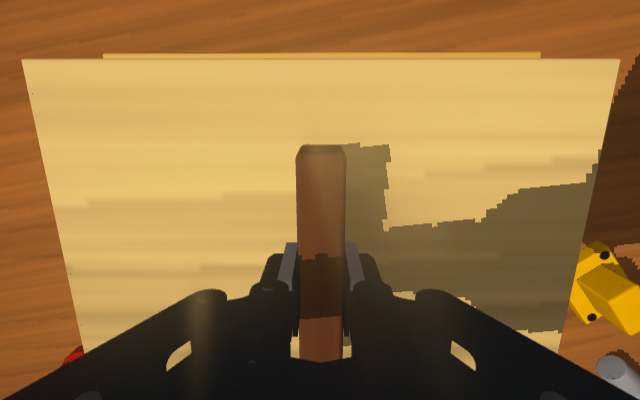

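The board hangs level with its far edge on row 59, columns 22 to 620, and the batten is upright in the pads. I'll work out where its edges are against the case.

Run:
```python
from h import *
m=np.load("m6.npy",allow_pickle=True).item(); d=np.load("d6.npy"); im=cv2.imread("pics/w6.png")[:,:,::-1].copy()
v,uu=np.mgrid[0:400,0:640]; f=200/np.tan(np.radians(m["vfov"])/2)
P=np.c_[((uu-m["cx"])/f*d).ravel(),((v-m["cy"])/f*d).ravel(),d.ravel()]
W=(R.from_quat(m["orientation"]).apply(P)+m["xyz"]).reshape(400,640,3)
a=np.radians(79.85); q=(W[...,:2]-[.5288,.0124]); X=q@[np.sin(a),-np.cos(a)]*1000; Y=q@[np.cos(a),np.sin(a)]*1000; Z=W[...,2]*1000
B=(abs(Z-137)<12)&(v<240)&((uu<285)|(uu>355))
A=np.c_[X[B],Y[B],np.ones(B.sum())]; print("plane",np.linalg.lstsq(A,Z[B],rcond=None)[0])
(x,y),(w,h),an=cv2.minAreaRect(np.c_[X[B],Y[B]].astype(np.float32)); print("X range",np.percentile(X[B],[0,.5]),[ (r,Y[r][B[r]].min().round(1),Y[r][B[r]].max().round(1)) for r in(70,120,180)],x,y,w,h,an)
for c in(60,200,450,600):
    r=np.where(B[:,c])[0].min(); print(c,r,X[r,c].round(1),Y[r,c].round(1))
```

```text
plane [3.50206131e-04 9.77440991e-04 1.38311503e+02]
X range [-83.99867411 -83.35063563] [(70, np.float64(-120.5), np.float64(119.1)), (120, np.float64(-121.7), np.float64(118.9)), (180, np.float64(-120.3), np.float64(118.7))] -44.76700973510742 -0.946502685546875 241.52854919433594 78.04637908935547 89.87572479248047
60 58 -83.7 -104.7
200 58 -83.6 -48.9
450 58 -83.4 50.9
600 58 -83.3 111.2
```

Call:
apply_moves(rows="-0.03 0.08 -2 0 0 0.002; -0.03 0.08 -4 0 0 0.002; -0.03 0.08 -5 0 0 0.002; -0.03 0.08 -6 0 0 0.002; -0.03 0.08 -6 0 0 0.002")

```text
t: 29.0
position: [0.5287, 0.013, 0.0991]
ee_rot: [0.088, 0.996, 0.0, -0.002]
wrist_force: [-0.5, -1.0, -3.7]
opening: 0.191
grip_force: 78.8
```

Call:
apply_moves(rows="0 0 0 0 0 0; 0 0 0 0 0 0; 0 0 0 0 0 0; 0 0 0 0 0 0")

```text
t: 29.33
position: [0.5298, 0.0132, 0.1015]
ee_rot: [0.088, 0.996, -0.0, 0.001]
wrist_force: [-0.5, 0.0, -2.8]
opening: 0.191
grip_force: 78.8
```

```bash
python3 s.py
```

```text
pos [0.5298 0.0132 0.1015] psi 79.93 z [ 1.3e-03 -3.0e-04 -1.0e+00] F [-0.5  0.  -2.8] open 0.191 grip 78.8 t 29.3333 q [-0.2   0.5   1.57 -0.    1.07 -1.59]
```

Call:
apply_moves(rows="0 -0.05 -0.6 0 0 0; 0 -0.05 -1.1 0 0 0; 0 -0.05 -1.6 0 0 0; 0 -0.05 -2.1 0 0 0; 0 -0.05 -2.3 0 0 0")

```text
t: 29.75
position: [0.5292, 0.0128, 0.0771]
ee_rot: [0.088, 0.996, 0.0, -0.001]
wrist_force: [-8.9, 0.4, 23.6]
opening: 0.192
grip_force: 82.7
```

Call:
apply_moves(rows="0 0 -0.1 0 0 0; 0 0 -0.1 0 0 0; 0 0 -0.1 0 0 0")

```text
t: 30.0
position: [0.5292, 0.0128, 0.0772]
ee_rot: [0.088, 0.996, -0.0, -0.0]
wrist_force: [-4.2, 0.3, 3.8]
opening: 0.193
grip_force: 80.0
```

```bash
python3 s.py
```

```text
pos [0.5292 0.0128 0.0772] psi 79.94 z [-7.e-04 -1.e-04 -1.e+00] F [-4.2  0.3  3.8] open 0.193 grip 80.0 t 30.0 q [-0.2   0.54  1.6  -0.    1.01 -1.59]
```

Call:
apply_moves(rows="0 0 0 0 0 0; 0 0 0 0 0 0; 0 0 0 0 0 0", gripper=5)

```text
t: 30.25
position: [0.5298, 0.0127, 0.0769]
ee_rot: [0.088, 0.996, -0.0, 0.0]
wrist_force: [-0.3, -0.8, 0.6]
opening: 0.58
grip_force: 0.0
```

Call:
apply_moves(rows="0 0 3 0 0 0; 0 0 7 0 0 0; 0.5 0 11 0 0 0; 1.5 0 15 0 0 0; 2.5 0 19 0 0 0")

```text
t: 30.67
position: [0.5544, 0.0129, 0.2692]
ee_rot: [0.088, 0.996, -0.0, 0.0]
wrist_force: [0.8, 0.2, -0.5]
opening: 0.584
grip_force: 0.0
```

Call:
apply_moves(rows="1 0 3 0 0 0; 2 0 3.6 0 0 0; 2.5 0 3.6 0 0 0; 2.5 0 3.6 0 0 0; 2.5 0 3.6 0 0 0")

```text
t: 31.08
position: [0.5791, 0.0128, 0.301]
ee_rot: [0.088, 0.996, 0.0, -0.002]
wrist_force: [-0.2, 0.1, 0.8]
opening: 0.583
grip_force: 0.0
```

```bash
python3 s.py
python3 - <<'E'
from h import *
m=vision.camera_model("wrist"); im,d=vision.camera("wrist"); cv2.imwrite("pics/w7.png",im[:,:,::-1]); np.save("m7.npy",m,allow_pickle=True); np.save("d7.npy",d)
mt=vision.camera_model("top"); it,dt=vision.camera("top"); cv2.imwrite("pics/top7.png",it[:,:,::-1])
for n,c0,i in(("w",m,im),("t",mt,it)):
  for k,lo,hi in(("yel",(21,215,60),(32,255,255)),("red",(0,200,60),(7,255,255)),("board",(18,60,90),(30,190,255))):
    for c in blobs(i,lo,hi,60,90000,3)[0]:
        u=c.reshape(-1,2)
        if k=="board" and n=="t": continue
        print(n,k,u.mean(0).round(1),cv2.boundingRect(c),rect(c0,c,{"board":.054}.get(k,.014)))
E
```

```text
pos [0.5791 0.0128 0.301 ] psi 79.93 z [-3.2e-03  6.0e-04 -1.0e+00] F [-0.2  0.1  0.8] open 0.583 grip 0.0 t 31.0833 q [-0.18  0.41  1.11 -0.    1.63 -1.58]
w yel [509.8 197. ] (476, 163, 68, 62) (0.662, 0.2343, 28.6, 78, 52)
w red [144.1 265.5] (119, 241, 53, 48) (0.6732, -0.2346, -29.6, 76, 62)
w board [595.7 241.2] (555, 211, 82, 67) (0.7187, 0.3079, -51.4, 106, 16)
w board [311.7 111.8] (174, 20, 276, 192) (0.5288, 0.0122, 79.9, 269, 194)
t yel [ 18.8 340.1] (0, 304, 43, 79) (0.127, 0.9274, 4.1, 241, 136)
t yel [243.7 180.5] (234, 170, 21, 22) (0.6572, 0.2332, 27.9, 59, 49)
t red [387.8 178.5] (380, 170, 17, 18) (0.67, -0.2335, 0.4, 55, 51)
```

View pics/w7.png

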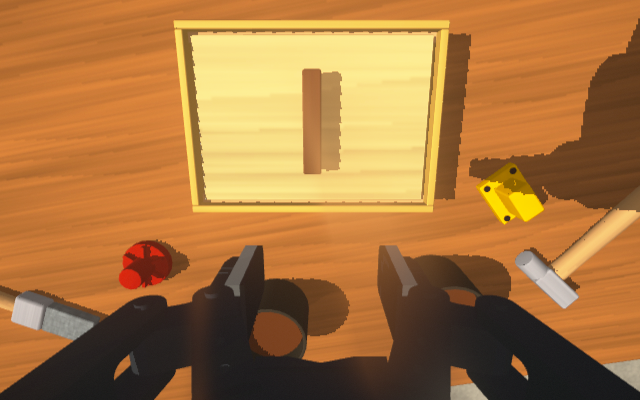

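The board lies flat in the case, with an even gap all round and the batten at (312,120). The bracket is at (510,197) and the wheel at (145,265), and neither has been knocked. I'll take the bracket first, with a look from closer.

Call:
apply_moves(rows="1.1 3.1 -1.4 0 0 0.095; 2.2 6.3 -2.9 0 0 0.19; 3.3 9.4 -4.3 0 0 0.285; 4.5 12.6 -5.7 0 0 0.38; 5.6 15.7 -7.1 0 0 0.475")

```text
t: 31.6
position: [0.6354, 0.1713, 0.2304]
ee_rot: [-0.151, 0.988, 0.0, -0.001]
wrist_force: [0.8, 0.2, -0.4]
opening: 0.585
grip_force: 0.0
```

Call:
apply_moves(rows="1.1 3.1 -1.4 0 0 0.095; 2.2 6.3 -2.9 0 0 0.19; 2.2 6.3 -2.9 0 0 0.19; 2.2 6.3 -2.9 0 0 0.19; 2.2 6.3 -2.9 0 0 0.19")

```text
t: 32.02
position: [0.6573, 0.2323, 0.2026]
ee_rot: [-0.242, 0.97, -0.0, -0.0]
wrist_force: [-0.6, -1.3, 0.1]
opening: 0.587
grip_force: 0.0
```

```bash
cat > pat.py <<'E'
from h import *
import sys
col,name=sys.argv[1:3]
m=vision.camera_model("wrist"); im,d=vision.camera("wrist"); cv2.imwrite(f"pics/{name}.png",im[:,:,::-1])
hsv=cv2.cvtColor(im,cv2.COLOR_RGB2HSV); lo,hi={"yel":((21,200,40),(32,255,255)),"red":((0,190,40),(8,255,255))}[col]
v,uu=np.mgrid[0:400,0:640]; f=200/np.tan(np.radians(m["vfov"])/2)
P=np.c_[((uu-m["cx"])/f*d).ravel(),((v-m["cy"])/f*d).ravel(),d.ravel()]
Z=(R.from_quat(m["orientation"]).apply(P)+m["xyz"]).reshape(400,640,3)[...,2]
k=(cv2.inRange(hsv,lo,hi)>0)&(v<300)
for nm,z,sel in(("top",.052,k&(Z>.045)),("foot",.014,k&(Z>.005)&(Z<.02)),("all",.014,k)):
    c=max(cv2.findContours(sel.astype(np.uint8)*255,cv2.RETR_EXTERNAL,cv2.CHAIN_APPROX_NONE)[0],key=cv2.contourArea)
    print(nm,c.reshape(-1,2).mean(0).round(1),rect(m,c,z),"Z",np.median(Z[sel]).round(4))
E
python3 s.py; python3 pat.py yel w8
```

```text
pos [0.6573 0.2323 0.2026] psi 117.98 z [-8.e-04 -4.e-04 -1.e+00] F [-0.6 -1.3  0.1] open 0.587 grip 0.0 t 32.0167 q [ 0.17  0.68  0.9  -0.    1.57 -1.89]
top [321.5 188.5] (0.6566, 0.2323, 27.4, 40, 24) Z 0.0526
foot [313.8 171.5] (0.6571, 0.2325, 28.0, 60, 49) Z 0.0146
all [320.7 176.2] (0.6579, 0.2326, 26.9, 63, 49) Z 0.0505
```

View pics/w8.png

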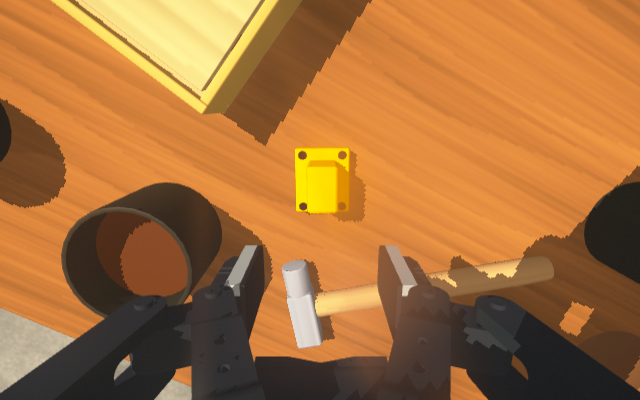

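The bracket stands at (322,180), upright and square to the pads, and measures 60 x 49 mm at foot level. The tube at left, with its edge near column 220, clears the finger by some 3 cm.

Call:
apply_moves(rows="-0.05 0 -3.5 0 0 0; -0.05 0 -7 0 0 0; -0.05 0 -10.5 0 0 0; -0.05 0 -14 0 0 0; -0.05 0 -15 0 0 0", gripper=4.2)

```text
t: 32.48
position: [0.6549, 0.231, 0.0482]
ee_rot: [-0.241, 0.97, 0.0, -0.004]
wrist_force: [0.1, 0.1, -0.7]
opening: 0.494
grip_force: 0.0
```

Call:
apply_moves(rows="0 0 -1 0 0 0; 0 0 -1.6 0 0 0; 0 0 -1.6 0 0 0; 0 0 -1.6 0 0 0; 0 0 -1.6 0 0 0")

```text
t: 32.9
position: [0.6579, 0.2328, 0.0387]
ee_rot: [-0.242, 0.97, -0.0, 0.002]
wrist_force: [-0.6, 0.5, 0.6]
opening: 0.491
grip_force: 0.0
```

```bash
python3 s.py
```

```text
pos [0.6579 0.2328 0.0387] psi 118.02 z [ 3.e-03  5.e-04 -1.e+00] F [-0.6  0.5  0.6] open 0.491 grip 0.0 t 32.9 q [ 0.17  0.82  1.1  -0.    1.22 -1.89]
```

Call:
apply_moves(rows="0 0 0 0 0 0; 0 0 0 0 0 0; 0 0 0 0 0 0; 0 0 0 0 0 0; 0 0 0 0 0 0", gripper=0.5, squeeze=60)

```text
t: 33.32
position: [0.6577, 0.2329, 0.0383]
ee_rot: [-0.242, 0.97, -0.0, 0.001]
wrist_force: [0.0, -0.5, 5.8]
opening: 0.297
grip_force: 60.0
```

```bash
python3 s.py
```

```text
pos [0.6577 0.2329 0.0383] psi 118.03 z [ 2.4e-03  4.0e-04 -1.0e+00] F [ 0.  -0.5  5.8] open 0.297 grip 60.0 t 33.3167 q [ 0.17  0.82  1.1  -0.    1.22 -1.89]
```

Call:
apply_moves(rows="0 0 1.5 0 0 0; 0 0 4 0 0 0; 0 0 7.5 0 0 0; 0 0 10.5 0 0 0; 0 0 12 0 0 0")

```text
t: 33.73
position: [0.6579, 0.233, 0.1613]
ee_rot: [-0.242, 0.97, -0.0, 0.003]
wrist_force: [0.4, 0.3, -0.6]
opening: 0.298
grip_force: 59.2
```

Call:
apply_moves(rows="-2 -2.6 0 0 0 -0.111; -3.9 -5.2 0 0 0 -0.222; -5.9 -7.9 0 0 0 -0.333; -7.8 -10.5 0 0 0 -0.443; -9.8 -13.1 0 0 0 -0.554")

```text
t: 34.15
position: [0.5578, 0.1008, 0.1568]
ee_rot: [0.035, 0.999, -0.0, -0.0]
wrist_force: [0.1, -0.7, -1.3]
opening: 0.296
grip_force: 59.2
```

Call:
apply_moves(rows="-2 -2.6 0 0 0 -0.111; -2 -2.6 0 0 0 -0.111; -2 -2.6 0 0 0 -0.111; -2 -2.6 0 0 0 -0.111; -2 -2.6 0 0 0 -0.111")

```text
t: 34.57
position: [0.5396, 0.0764, 0.1568]
ee_rot: [0.087, 0.996, 0.0, 0.0]
wrist_force: [0.3, 0.1, -1.2]
opening: 0.291
grip_force: 59.5
```

```bash
python3 s.py
```

```text
pos [0.5396 0.0764 0.1568] psi 80.01 z [ 4.e-04  1.e-04 -1.e+00] F [ 0.3  0.1 -1.2] open 0.291 grip 59.5 t 34.5667 q [-0.08  0.46  1.46  0.    1.23 -1.47]
```

Call:
apply_moves(rows="0 0 -2 0 0 0; 0 0 -3.8 0 0 0; 0 0 -5 0 0 0; 0 0 -5.5 0 0 0; 0 0 -5.5 0 0 0")

```text
t: 34.98
position: [0.539, 0.0763, 0.1007]
ee_rot: [0.087, 0.996, 0.0, -0.001]
wrist_force: [-0.6, -0.7, -1.7]
opening: 0.29
grip_force: 59.5
```

Call:
apply_moves(rows="0 0 -0.2 0 0 0; 0 0 -0.4 0 0 0; 0 0 -0.6 0 0 0; 0 0 -0.8 0 0 0; 0 0 -0.9 0 0 0")

```text
t: 35.4
position: [0.5391, 0.0758, 0.0929]
ee_rot: [0.088, 0.996, -0.0, 0.0]
wrist_force: [0.1, 0.3, -2.6]
opening: 0.293
grip_force: 59.5
```

Call:
apply_moves(rows="0 0 -0.1 0 0 0; 0 0 -0.1 0 0 0; 0 0 -0.1 0 0 0")

```text
t: 35.65
position: [0.5391, 0.0757, 0.0923]
ee_rot: [0.088, 0.996, -0.0, 0.0]
wrist_force: [-2.2, 0.0, 4.0]
opening: 0.297
grip_force: 59.9
```

```bash
python3 s.py
```

```text
pos [0.5391 0.0757 0.0923] psi 79.93 z [ 5.e-04 -1.e-04 -1.e+00] F [-2.2  0.   4. ] open 0.297 grip 59.9 t 35.65 q [-0.08  0.53  1.54 -0.    1.07 -1.47]
```

Call:
apply_moves(rows="0 0 0 0 0 0; 0 0 0 0 0 0; 0 0 0 0 0 0; 0 0 0 0 0 0", gripper=4.4)

```text
t: 35.98
position: [0.5391, 0.0757, 0.0918]
ee_rot: [0.088, 0.996, 0.0, 0.0]
wrist_force: [-0.2, -0.3, -0.3]
opening: 0.514
grip_force: 0.0
```

Call:
apply_moves(rows="0 0 2 0 0 0; 0 0 5 0 0 0; 0 0 8 0 0 0; 0 0 10.6 0 0 0; 0 0 10.6 0 0 0")

```text
t: 36.4
position: [0.5409, 0.0757, 0.2029]
ee_rot: [0.088, 0.996, 0.0, 0.005]
wrist_force: [0.8, -0.0, 0.6]
opening: 0.517
grip_force: 0.0
```

Call:
apply_moves(rows="1.5 -3.4 0 0 0 0; 2.9 -6.9 0 0 0 0; 4.4 -10.3 0 0 0 0; 5.8 -13.7 0 0 0 0; 7.3 -17.2 0 0 0 0")

```text
t: 36.82
position: [0.6123, -0.0978, 0.1972]
ee_rot: [0.088, 0.996, 0.0, -0.0]
wrist_force: [0.5, -0.1, -0.1]
opening: 0.519
grip_force: 0.0
```

Call:
apply_moves(rows="1.5 -3.4 0 0 0 0; 2.9 -6.9 0 0 0 0; 4.4 -10.3 0 0 0 0; 5.8 -13.7 0 0 0 0; 5.8 -13.7 0 0 0 0")

```text
t: 37.23
position: [0.6707, -0.2396, 0.1953]
ee_rot: [0.09, 0.996, -0.0, -0.001]
wrist_force: [0.7, -0.6, 0.2]
opening: 0.517
grip_force: 0.0
```

Call:
apply_moves(rows="0 0 0 0 0 0; 0 0 0 0 0 0; 0 0 0 0 0 0")

```text
t: 37.48
position: [0.6699, -0.232, 0.1978]
ee_rot: [0.087, 0.996, 0.0, -0.0]
wrist_force: [0.0, -0.2, -0.2]
opening: 0.517
grip_force: 0.0
```

```bash
python3 s.py; python3 pat.py red w9
```

```text
pos [ 0.6699 -0.232   0.1978] psi 80.0 z [-4.e-04  4.e-04 -1.e+00] F [ 0.  -0.2 -0.2] open 0.517 grip 0.0 t 37.4833 q [-0.5   0.7   0.86  0.    1.58 -1.9 ]
top [317.4 190.2] (0.6696, -0.235, 54.6, 27, 27) Z 0.0526
foot [301.5 167.5] (0.6552, -0.2471, -48.5, 50, 21) Z 0.0146
all [313.6 181.9] (0.671, -0.2416, 12.9, 60, 45) Z 0.0163
```

View pics/w9.png

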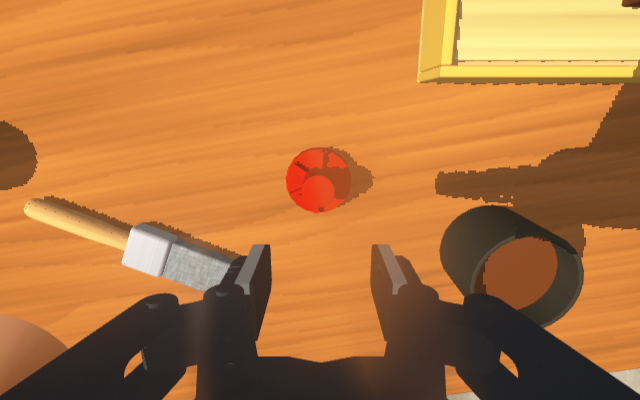

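The wheel stands at (318,180), with its hub top measured 27 mm across at (0.6696, -0.235). The brush at (200,265) and the tube at (510,265) are clear of the fingers.

Call:
apply_moves(rows="0 -0.2 -3.5 0 0 0; 0 -0.2 -7 0 0 0; 0 -0.2 -10.5 0 0 0; 0 -0.2 -14 0 0 0; 0 -0.2 -14.5 0 0 0")

```text
t: 37.95
position: [0.6674, -0.2328, 0.0467]
ee_rot: [0.087, 0.996, 0.002, -0.005]
wrist_force: [-0.6, 0.3, 0.0]
opening: 0.515
grip_force: 0.0
```

Call:
apply_moves(rows="0 0 -1 0 0 0; 0 0 -1.5 0 0 0; 0 0 -1.5 0 0 0; 0 0 -1.5 0 0 0; 0 0 -1.5 0 0 0")

```text
t: 38.37
position: [0.6707, -0.2356, 0.0397]
ee_rot: [0.088, 0.996, -0.001, 0.001]
wrist_force: [-1.1, -0.2, -0.5]
opening: 0.514
grip_force: 0.0
```

```bash
python3 s.py
```

```text
pos [ 0.6707 -0.2356  0.0397] psi 79.93 z [ 0.0025 -0.0015 -1.    ] F [-1.1 -0.2 -0.5] open 0.514 grip 0.0 t 38.3667 q [-0.5   0.84  1.05 -0.    1.25 -1.9 ]
```

Call:
apply_moves(rows="0 0 0 0 0 0; 0 0 0 0 0 0; 0 0 0 0 0 0; 0 0 0 0 0 0; 0 0 0 0 0 0", gripper=0.5, squeeze=60)

```text
t: 38.78
position: [0.6706, -0.2356, 0.0393]
ee_rot: [0.088, 0.996, -0.0, 0.001]
wrist_force: [-1.0, 0.2, 6.6]
opening: 0.308
grip_force: 59.1
```

```bash
python3 s.py
```

```text
pos [ 0.6706 -0.2356  0.0393] psi 79.93 z [ 0.0021 -0.0011 -1.    ] F [-1.   0.2  6.6] open 0.308 grip 59.1 t 38.7833 q [-0.5   0.84  1.05  0.    1.25 -1.9 ]
```

Call:
apply_moves(rows="0 0 1.5 0 0 0; 0 0 4 0 0 0; 0 0 7.5 0 0 0; 0 0 10.5 0 0 0; 0 0 12 0 0 0")

```text
t: 39.2
position: [0.6709, -0.2356, 0.1623]
ee_rot: [0.088, 0.996, -0.001, 0.003]
wrist_force: [0.7, -0.3, -1.0]
opening: 0.309
grip_force: 59.1
```

Call:
apply_moves(rows="-2.2 2.6 0 0 0 0; -4.4 5.3 0 0 0 0; -6.6 7.9 0 0 0 0; -8.8 10.5 0 0 0 0; -11 13.2 0 0 0 0")

```text
t: 39.62
position: [0.5586, -0.1022, 0.1578]
ee_rot: [0.088, 0.996, 0.0, -0.0]
wrist_force: [1.0, -0.5, -1.7]
opening: 0.31
grip_force: 59.2
```

Call:
apply_moves(rows="-2.2 2.6 0 0 0 0; -4.3 5.25 0 0 0 0; -4.3 5.25 0 0 0 0; -4.3 5.25 0 0 0 0; -4.3 5.25 0 0 0 0")

```text
t: 40.03
position: [0.5174, -0.051, 0.1581]
ee_rot: [0.088, 0.996, -0.0, 0.0]
wrist_force: [-0.3, 0.0, -0.9]
opening: 0.307
grip_force: 59.3
```

```bash
python3 s.py
```

```text
pos [ 0.5174 -0.051   0.1581] psi 79.93 z [ 8.e-04 -4.e-04 -1.e+00] F [-0.3  0.  -0.9] open 0.307 grip 59.3 t 40.0333 q [-0.33  0.42  1.53 -0.    1.2  -1.72]
```

Call:
apply_moves(rows="0 0 -2 0 0 0; 0 0 -3.8 0 0 0; 0 0 -5 0 0 0; 0 0 -5.5 0 0 0; 0 0 -5.5 0 0 0")

```text
t: 40.45
position: [0.5172, -0.0514, 0.1017]
ee_rot: [0.088, 0.996, 0.0, -0.001]
wrist_force: [-0.5, 0.9, -1.1]
opening: 0.309
grip_force: 59.3
```

Call:
apply_moves(rows="0 0 -0.2 0 0 0; 0 0 -0.4 0 0 0; 0 0 -0.6 0 0 0; 0 0 -0.8 0 0 0; 0 0 -0.9 0 0 0")

```text
t: 40.87
position: [0.5171, -0.0508, 0.0938]
ee_rot: [0.088, 0.996, -0.0, 0.0]
wrist_force: [0.1, 0.3, -0.6]
opening: 0.312
grip_force: 59.3
```

Call:
apply_moves(rows="0 0 -0.1 0 0 0; 0 0 -0.1 0 0 0; 0 0 -0.1 0 0 0")

```text
t: 41.12
position: [0.5171, -0.0508, 0.0932]
ee_rot: [0.088, 0.996, -0.0, 0.0]
wrist_force: [-2.8, 0.3, 3.8]
opening: 0.31
grip_force: 59.7
```

```bash
python3 s.py
```

```text
pos [ 0.5171 -0.0508  0.0932] psi 79.93 z [ 4.e-04 -2.e-04 -1.e+00] F [-2.8  0.3  3.8] open 0.31 grip 59.7 t 41.1167 q [-0.33  0.5   1.61 -0.    1.03 -1.72]
```

Contact at the expected height. I release, raise the arm, and look at the whole.

Call:
apply_moves(rows="0 0 0 0 0 0; 0 0 0 0 0 0; 0 0 0 0 0 0; 0 0 0 0 0 0", gripper=4.4)

```text
t: 41.45
position: [0.5171, -0.0508, 0.0928]
ee_rot: [0.088, 0.996, -0.0, 0.0]
wrist_force: [-0.7, -0.3, -0.3]
opening: 0.515
grip_force: 0.0
```

Call:
apply_moves(rows="0 0 3 0 0 0; 0 0 7 0 0 0; 0 0 11 0 0 0; 1 1 15 0 0 0; 2.5 2.5 19 0 0 0")

```text
t: 41.87
position: [0.5401, -0.0275, 0.2817]
ee_rot: [0.089, 0.996, -0.0, 0.001]
wrist_force: [1.1, -0.9, 0.7]
opening: 0.518
grip_force: 0.0
```

Call:
apply_moves(rows="2 2 1 0 0 0; 4 4 2 0 0 0; 4 4 2 0 0 0; 4 4 2 0 0 0; 4 4 2 0 0 0")

```text
t: 42.28
position: [0.5802, 0.0126, 0.2982]
ee_rot: [0.088, 0.996, -0.0, -0.001]
wrist_force: [0.2, -0.8, -0.5]
opening: 0.512
grip_force: 0.0
```

```bash
python3 s.py
python3 - <<'E'
from h import *
im,d=vision.camera("wrist"); it,_=vision.camera("top")
cv2.imwrite("pics/end.png",np.vstack([im,cv2.resize(it[120:300,150:500],(640,329))])[:,:,::-1][:, :].copy()[:600+129][:600])
E
```

```text
pos [0.5802 0.0126 0.2982] psi 79.94 z [-1.5e-03  1.0e-04 -1.0e+00] F [ 0.2 -0.8 -0.5] open 0.512 grip 0.0 t 42.2833 q [-0.18  0.41  1.11 -0.    1.62 -1.58]
```

View pics/end.png

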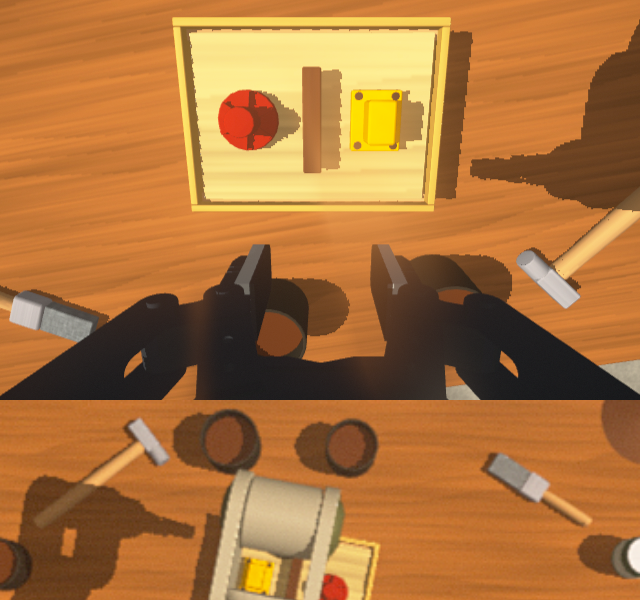

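The wheel at (248,120) and the bracket at (377,120) stand upright on the flat board, one on each side of the batten at (312,120). The bystanders have not moved, so I hand the job in.

```bash
python3 -c "
from bench import order; print(order.close_job())"
```

```text
the job is handed in; nothing more can be done
None
```

I handed in the job at 42 s of the 210 s allowed: all three rods are home in their clips, the board lies flat on the ledges, and the wheel and bracket stand on either side of the batten; the hand-in returned no verdict.

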